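# Open the sherd photo box: set the reflector, hold the lid at its balance point

### The job

Get the sherd photo box ready for a picture: first take the reflector wing on the box's right side by its ball knob, fold it to 45 degrees above level and let go of it; it stays where it is put. Then take the lid by its ball knob and swing it up gently to its balance point, where it would fall neither shut nor open, and finish still pinching the knob with the lid held steady there, the wing still at 45 degrees. Do not let the lid drop or go over to the back, and leave the other things on the desk where they lie.

Things in the scene. Friction and masses are not known exactly. Their poses are not given: they have to be found in the camera images.
- photo_box: white box fixed on the desk, 130 mm deep (x) by 180 mm wide (y), rim 80 mm above the desk, a sherd inside under the lid; origin under its middle, its x axis points from its front to the lid hinge at the back, its y axis to its left (the wing is on its -y side), z up
- lid_angle (a joint): hinge angle of the lid, rad: 0 = shut (level), grows as the front edge swings up and over to the back, stop at 2.0. Loose hinge without spring or stay: the lid (about 0.36 kg, a flat white plate with a grey lamp housing 130 mm wide and 36 mm tall on its top near the hinge) falls shut below its balance point and falls over to the back beyond it. Because of the housing on top it balances before it is upright, at 1.26 rad (72 degrees from shut)
- lid: the lid, white plate 128 mm deep, 178 mm wide, 8 mm thick, with the lamp housing and knob fixed to it; origin in the middle of its hinge axis, axes as the box's when shut
- wing: the reflector wing, white plate with a knob; origin in the middle of its hinge axis, axes as the box's when level
- lid_hinge (a point): middle of the lid's hinge axis, 67 mm behind the box's middle and 80 mm above the desk; the axis runs along the box's y
- lid_knob (a point): black ball 24 mm in diameter at the end of a metal stem 8 mm thick that sticks straight out from the middle of the lid's front edge; the point is the centre of the ball. With the lid shut it is 170 mm in front of (box -x) and 11 mm above the lid_hinge, 40 mm ahead of the lid's edge; it turns rigidly with the lid about the hinge, at a radius of 170 mm, and can pivot between fingers that pinch it along the hinge's direction
- wing_angle (a joint): hinge angle of the reflector wing, rad: 0 = level, sticking out to the box's right; positive = its free edge is higher, 0.785 = 45 degrees above level; limits -0.5 and 1.5. Stiff hinge (0.15 N m) that stays where it is left
- wing_hinge (a point): middle of the wing's hinge axis, 92.5 mm to the right of the box's middle (box -y), 80 mm above the desk; the axis runs along the box's x
- wing_knob (a point): black ball 24 mm in diameter on a metal stem 8 mm thick at the middle of the wing's free edge (white plate 120 mm along the hinge, 77 mm out from it, 5 mm thick); the point is the centre of the ball. With the wing level it is 115 mm to the right of (box -y) and 4 mm above the wing_hinge; it turns rigidly with the wing
- sherd_b3: small sherd, 71x68x17 mm, lying inside the box under the lid, to be photographed; origin under its middle; not to be touched
- clamp_near: black spring clamp lying on its side, 158x115x26 mm; origin under its middle; a bystander
- masking_tape: roll of masking tape lying flat, 107 mm across, 24 mm high; origin under its middle; a bystander
- sherd_m3: dark flat pottery sherd, 99x89x19 mm, on the desk in front of the box, nearest the robot; origin under its middle; a bystander
- sherd_b1: pale flat pottery sherd, 106x105x20 mm, on the desk to the right of the box; origin under its middle; a bystander

How it is judged:
By the outcome, as a careful person would: the job done as asked, in the order asked, and still so for the second after the job is handed in, while the arm keeps its last pose, push and grip.
It also fails if it takes over 58 s, if anything falls off the work surface, if the arm or the gripper's body presses on something with over 40 N, if the wrist force passes 120 N, or if a joint passes its speed limit or range.

### The arm

A 7-joint arm with a two-finger parallel gripper is mounted at the origin on a cart in front of the work surface, level with it; the furniture and walls round the work are solid. World frame = base frame: x ahead of the robot, y to its left, z up, the work surface at z = 0. Lengths are in m, angles in degrees, forces in N, time in s.
With the tool pointing down it reaches from about 0.4 to 0.85 m from the base axis. Payload 4.5 kg.
Tool frame: the origin (TCP) lies on the centre line of the jaws, within the pads' length; the fingertips stand 8 mm ahead of it and the grasp point (between the pads) lies 11 mm behind it; z points along the fingers, x is the direction in which the jaws open and shut, and the axes are right-handed (so a half turn about z gives the same grasp; the last joint's range is limited). The gripper opens to 85 mm and grips with 20 to 120 N. Pads are 22 mm wide; open, the fingers measure 114 mm over their backs; the gripper's body (76 mm by 85 mm) begins 54 mm behind the grasp point. The pads swing forward as they close: fully open they stand 13 mm farther back than shut.
Start: joints at [-69.74, 39.483, -11.15, 89.685, 9.013, 51.709, -12.324], TCP at [0.196, 0.593, 0.239] pointing down, gripper open.
Joint ranges: [-172.22, 172.22], [-26.19, 119.32], [-84.43, 86.54], [7.71, 146.69], [-57.33, 237.33], [2.42, 119.75], [-152.13, 152.13]. Speed limits (degrees/s): [147.25, 147.25, 180, 180, 180, 180, 180].

### API

Orientations are given as [roll, pitch, yaw] about the fixed x, y, z axes, in that order (R = Rz(yaw) Ry(pitch) Rx(roll)).
In Python, from workcell import readout, vision, arm gives the robot as it stands.
- The arm moves only by the shell command python3 -m jog 'ROWS' [OPENING] [FORCE]. ROWS is JSON, a list of rows, each an object of numbers: "tx", "ty", "tz": the shift along the tool's x, y, z in cm; "ax", "ay", "az": the turn, a rotation vector about the tool's x, y, z in degrees. In form: [{"tx": .., "ty": .., "tz": .., "ax": .., "ay": .., "az": ..}, ...]. A call has exactly 5 rows; each row is the pose to reach, as a shift and turn from the pose commanded when the call began, along the tool's axes at that moment; what a row does not reach only later rows make up. A row lasts 1/10 s, in which the tool goes at most 50 mm and 8.59 degrees, less where a joint would pass 70% of its speed; a pose out of reach is approached as far as the arm can. A call with a gripper value outside its range is refused whole. OPENING is the opening, from 0 (shut) to 1 (fully open), set as the call begins (- or left out, the last holds). The fingers move at their own pace and stop on an object; FORCE is the grip in N (left out, the last holds). Time passes only in rows, so rows that repeat a pose let the fingers close, or fill a call up. It gives the time, the measured TCP pose, the force and the opening at its end, in the units of the state.
- readout.get_state(): the state, without advancing time (a new reading comes with each control period).
- vision.camera(name): name is "scene" or "top" or "wrist"; returns the picture (400x640x3 uint8, blue, green, red); there is no depth.
- vision.get_calibration(name): a dict with "camera_matrix" (3x3 intrinsics, pixels), "k1" (the pictures are not rectified: a ray, as slopes to the right and down, at radius r is drawn at 1 + k1 r^2 times it, then the intrinsics apply), "pose" (4x4, takes a point from camera to world coordinates); the wrist camera has in their place "tool_from_camera" (4x4, takes a point from camera to tool coordinates, whose origin is the TCP and whose axes are the tool frame's). Camera axes: x right, y down, z forward; pixel columns grow to the right and rows downward; lengths in m; the calibration is good to about 2 mm. A picture is of the moment at which its call begins: read the wrist's pose just before it. get_calibration takes no time and is no camera call.
- arm.finish_job(): hands the job in, once; it reports no verdict.
The state is a dict: "time": time; "joint_pos": joint angles; "dq": joint speeds; "joint_torque": joint torques, N m; "ee_pos": TCP position; "tool_rot": TCP orientation; "force": force on the tool from outside, world axes, zero at the start; "wrist_torque": the same for the moment, N m; "grip_width": opening from 0.0 (shut) to 1.0 (fully open).
Only numpy, scipy, OpenCV 4.12 (cv2) and the standard library are available. Lean on these libraries where they do the work, as an engineer would, in place of code of your own. Each camera call takes 0.05 s, during which the arm holds its last target.

## Working session

There is one attempt and no reset: what is moved stays moved. The work goes in short steps, Python scripts to look and compute and a shell command to move; the robot and the scene stay as the last step left them, time stands still between calls to the robot, and variables do not carry over. Pictures are saved under pics/ and viewed, and the job is handed in when it is done.

```bash
mkdir -p pics; ls; python3 - <<'E'
from workcell import readout, vision, arm
import cv2, numpy as np
np.set_printoptions(precision=4,suppress=True)
for n in ("scene","top","wrist"):
    c=vision.get_calibration(n); print(n,c)
s=readout.get_state(); print(s)
for n in ("scene","top"):
    cv2.imwrite(f"pics/{n}0.png",vision.camera(n))
E
```

```text
pics
scene {'camera_matrix': array([[455.2221,   0.    , 315.7555],
       [  0.    , 455.2221, 202.6779],
       [  0.    ,   0.    ,   1.    ]]), 'k1': 0.03474961228052906, 'pose': array([[ 0.8653, -0.2765,  0.418 , -0.1228],
       [-0.501 , -0.4562,  0.7355, -1.0612],
       [-0.0126, -0.8459, -0.5333,  0.8724],
       [ 0.    ,  0.    ,  0.    ,  1.    ]])}
top {'camera_matrix': array([[369.5989,   0.    , 322.1629],
       [  0.    , 369.5989, 199.0732],
       [  0.    ,   0.    ,   1.    ]]), 'k1': -0.04098012725054589, 'pose': array([[ 0.0516, -0.9761,  0.2111,  0.2852],
       [-0.9986, -0.0492,  0.0168,  0.0319],
       [-0.006 , -0.2117, -0.9773,  1.0946],
       [ 0.    ,  0.    ,  0.    ,  1.    ]])}
wrist {'camera_matrix': array([[354.9157,   0.    , 315.3144],
       [  0.    , 354.9157, 196.2276],
       [  0.    ,   0.    ,   1.    ]]), 'k1': -0.03353564658924344, 'tool_from_camera': array([[ 1.    ,  0.0007,  0.0001, -0.0001],
       [-0.0007,  0.9563,  0.2923, -0.0754],
       [ 0.0001, -0.2923,  0.9563, -0.1346],
       [ 0.    ,  0.    ,  0.    ,  1.    ]])}
{'time': 0.0, 'joint_pos': array([-69.7418,  39.5352, -11.1459,  89.7463,   9.0122,  51.71  ,
       -12.3226]), 'dq': array([ 0.0158, -0.0107, -0.1245,  0.0562,  0.0447,  0.0027, -0.1167]), 'joint_torque': array([  0.0008, -53.9614,  -1.2659, -15.8539,   0.0092,   0.0097,
        -0.    ]), 'ee_pos': array([0.1963, 0.5927, 0.2385]), 'tool_rot': array([179.9931,   0.1094,  71.6856]), 'force': array([-0.4326,  0.9573,  0.4735]), 'wrist_torque': array([-0.0141, -0.033 , -0.003 ]), 'grip_width': 0.9997368747323163}
```

View pics/scene0.png

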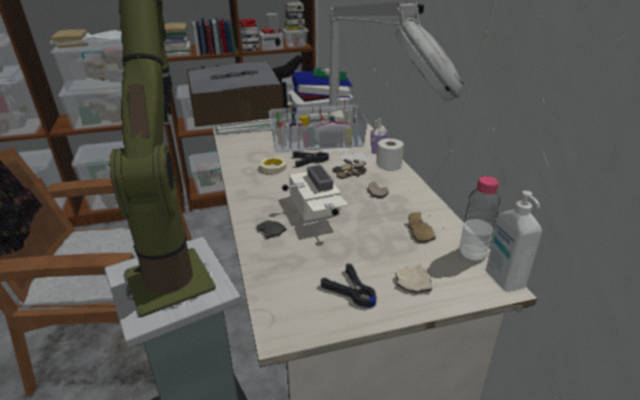

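View pics/top0.png

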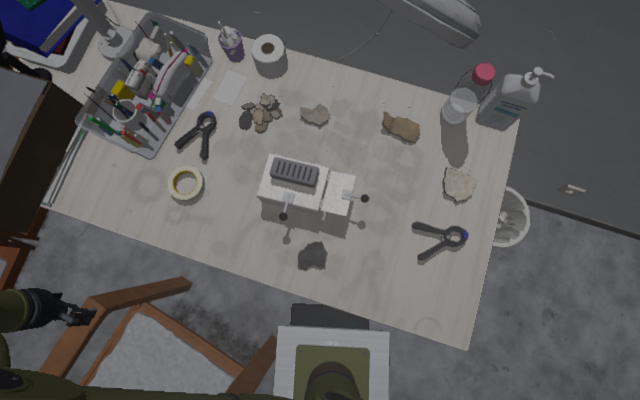

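The scene view shows the box in mid-desk with the lid knob near (287,187) and the wing knob near (336,211). The top view has the lid knob near (283,216) and the wing knob near (364,198). I'll zoom in on both.

```bash
cat > h.py <<'E'
import numpy as np, cv2
from workcell import readout, vision, arm
from scipy.spatial.transform import Rotation as Ro
np.set_printoptions(precision=4,suppress=True)
def toolT(s):
    T=np.eye(4); T[:3,:3]=Ro.from_euler('xyz',s['tool_rot'],degrees=True).as_matrix(); T[:3,3]=s['ee_pos']; return T
def cal(n,s=None):
    c=vision.get_calibration(n)
    P=c['pose'] if n!='wrist' else toolT(s)@c['tool_from_camera']
    return c['camera_matrix'],c['k1'],P
def ray(n,uv,s=None):
    K,k,P=cal(n,s)
    p=cv2.undistortPoints(np.array([[uv]],float),K,np.array([k,0,0,0.]))[0,0]
    d=P[:3,:3]@np.array([p[0],p[1],1]); return P[:3,3],d/np.linalg.norm(d)
def proj(n,X,s=None):
    K,k,P=cal(n,s); Q=np.linalg.inv(P)
    r,_=cv2.Rodrigues(Q[:3,:3])
    return cv2.projectPoints(np.atleast_2d(np.array(X,float)),r,Q[:3,3],K,np.array([k,0,0,0.]))[0][:,0]
def tri(rs):
    A=np.zeros((3,3));b=np.zeros(3)
    for o,d in rs:
        M=np.eye(3)-np.outer(d,d);A+=M;b+=M@o
    X=np.linalg.solve(A,b)
    return X,[np.linalg.norm((np.eye(3)-np.outer(d,d))@(X-o)) for o,d in rs]
def crop(img,x,y,w,h,f,name):
    cv2.imwrite(name,cv2.resize(img[y:y+h,x:x+w],None,fx=f,fy=f,interpolation=cv2.INTER_CUBIC))
E
python3 - <<'E'
from h import *
crop(cv2.imread('pics/scene0.png'),260,145,100,75,8,'pics/s0z.png')
crop(cv2.imread('pics/top0.png'),245,145,133,100,6,'pics/t0z.png')
E
```

```text
(no output)
```

View pics/s0z.png

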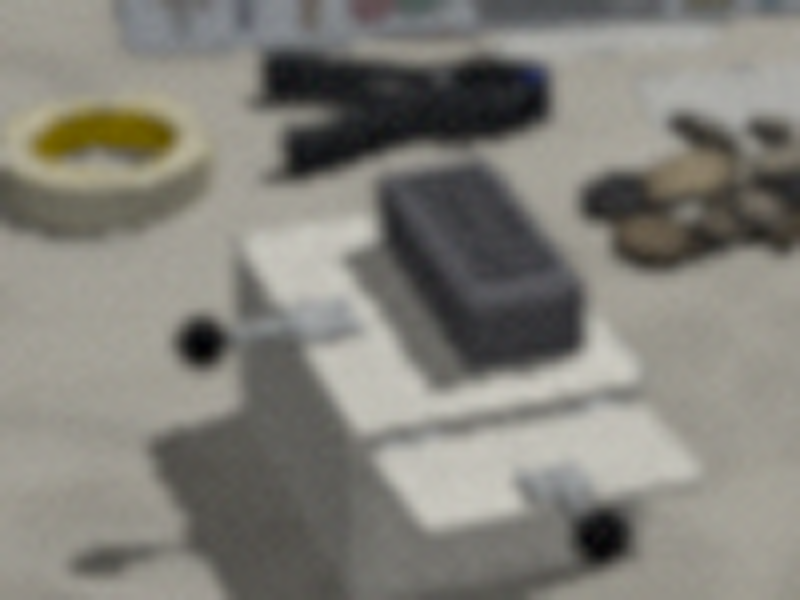

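View pics/t0z.png

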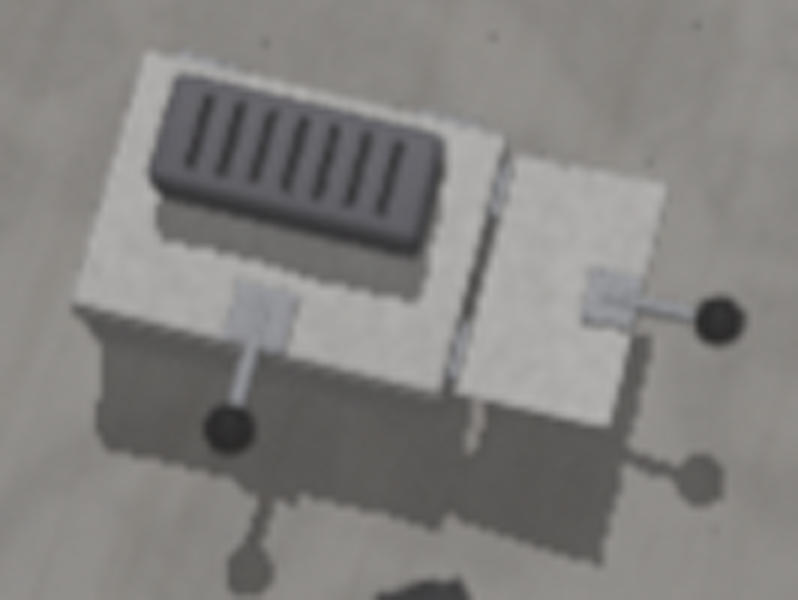

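```bash
python3 - <<'E'
from h import *
L,e=tri([ray('scene',(284.8,187.2)),ray('top',(282.9,216.1))]);print('lid',L,e)
W,e2=tri([ray('scene',(334.8,211.2)),ray('top',(364.4,197.9))]);print('wing',W,e2)
# box yaw from both knobs: in box frame lid knob (-103,0,91), wing (0,-207.5*,84)
d=W-L; db=np.array([103,-207.5]);
print('dist',np.hypot(*d[:2]), np.hypot(*db)/1e3)
yaw=np.arctan2(d[1],d[0])-np.arctan2(db[1],db[0]); print('yaw',np.degrees(yaw))
# top-edge directions in top cam: lid corners px, plane z=.084
pts=[(150,55),(503,135),(443,390),(75,305)]
q=[]
for p in pts:
    o,r=ray('top',(245+p[0]/6-.4,145+p[1]/6-.4)); q.append(o+r*(.088-o[2])/r[2])
q=np.array(q);print(q, [np.linalg.norm(q[i]-q[i-1]) for i in range(4)])
v=(q[0]+q[1]-q[2]-q[3]);print(np.degrees(np.arctan2(v[1],v[0])))
v=(q[0]+q[3]-q[1]-q[2]);print(np.degrees(np.arctan2(v[1],v[0]))-90)
E
```

```text
lid [0.4482 0.1546 0.0923] [np.float64(0.00022766884891653203), np.float64(0.0002276688489166233)]
wing [ 0.5095 -0.0672  0.0985] [np.float64(7.794239218457764e-05), np.float64(7.79423921845692e-05)]
dist 0.23007123842690583 0.23165761373199026
yaw -10.95269504879013
[[0.6279 0.2067 0.088 ]
 [0.5964 0.0362 0.088 ]
 [0.4724 0.0579 0.088 ]
 [0.5039 0.2316 0.088 ]] [np.float64(0.12649090171387), np.float64(0.17339631338894906), np.float64(0.1259097545684469), np.float64(0.1765031963504364)]
-10.662994820149095
-10.392426597967386
```

The two knobs sit where a box at about (0.549, 0.135), yaw about -10.7°, would put them. Heights are 0.092 and 0.0985 m, so the wing may already be slightly raised. Next I'll go above the wing knob.

```bash
cat >> h.py <<'E'
def go(pos,rpy,s=None):
    s=s or readout.get_state(); T=toolT(s)
    R=Ro.from_euler('xyz',rpy,degrees=True).as_matrix()
    d=T[:3,:3].T@(np.array(pos)-T[:3,3])*100
    w=Ro.from_matrix(T[:3,:3].T@R).as_rotvec(degrees=True)
    print('t',s['time'],'pos',s['ee_pos'],'rpy',s['tool_rot'],'F',s['force'],'g',s['grip_width']); print('shift cm',d.round(2),'turn',w.round(2))
E
python3 -c "
from h import *
go([.5095,-.067,.25],[180,0,-10.7])"
```

```text
t 0.1 pos [0.1963 0.5927 0.2386] rpy [179.993    0.0962  71.6826] F [ 0.1581 -0.1424 -0.603 ] g 1.000369225845306
shift cm [-52.79  50.46  -1.05] turn [ 0.07  0.07 82.38]
```

```bash
python3 -m jog '[{"tx":-3.6,"ty":3.5,"tz":-0.2,"az":5.6},{"tx":-7.2,"ty":7,"tz":-0.4,"az":11.2},{"tx":-10.8,"ty":10.5,"tz":-0.6,"az":16.8},{"tx":-14.4,"ty":14,"tz":-0.8,"az":22.4},{"tx":-18,"ty":17.5,"tz":-1,"az":28}]' 1; python3 -c "
from h import *
go([.5095,-.067,.25],[180,0,-10.7]);print(readout.get_state()['joint_pos'])"
```

```text
t 0.1 pos [0.1963 0.5927 0.2386] rpy [179.993    0.0962  71.6826] F [ 0.1581 -0.1424 -0.603 ] g 1.000369225845306
shift cm [-52.79  50.46  -1.05] turn [ 0.07  0.07 82.38]
[-69.7397  39.5291 -11.1464  89.74     9.0136  51.7094 -12.3241]validation failed for argument at $[0]...
```

```bash
python3 -m jog '[{"tx":-3.6,"ty":3.5,"tz":-0.2,"ax":0,"ay":0,"az":5.6},{"tx":-7.2,"ty":7,"tz":-0.4,"ax":0,"ay":0,"az":11.2},{"tx":-10.8,"ty":10.5,"tz":-0.6,"ax":0,"ay":0,"az":16.8},{"tx":-14.4,"ty":14,"tz":-0.8,"ax":0,"ay":0,"az":22.4},{"tx":-18,"ty":17.5,"tz":-1,"ax":0,"ay":0,"az":28}]' 1; python3 -c "
from h import *
go([.5095,-.067,.25],[180,0,-10.7]);print(readout.get_state()['joint_pos'])"
```

```text
time: 0.6
ee_pos: [0.3059, 0.3665, 0.2492]
tool_rot: [180.0, 0.0, 43.5]
force: [1.0, -0.2, 0.2]
grip_width: 1.0
t 0.6 pos [0.3059 0.3665 0.2492] rpy [179.9888   0.0165  43.4615] F [ 0.9752 -0.207   0.2346] g 1.0001206316790827
shift cm [-15.04  45.47  -0.07] turn [ 0.02  0.01 54.16]
[-52.4792  27.7262  -4.8379 113.9248   3.6246  38.5077 -16.1408]
```

```bash
python3 -m jog '[{"tx":-1.5,"ty":4.5,"tz":0,"ax":0,"ay":0,"az":5.6},{"tx":-3,"ty":9,"tz":0,"ax":0,"ay":0,"az":11.2},{"tx":-4.5,"ty":13.5,"tz":0,"ax":0,"ay":0,"az":16.8},{"tx":-6,"ty":18,"tz":0,"ax":0,"ay":0,"az":22.4},{"tx":-7.5,"ty":22.5,"tz":0,"ax":0,"ay":0,"az":28}]' 1; python3 -c "
from h import *
go([.5095,-.067,.25],[180,0,-10.7]);print(readout.get_state()['joint_pos'])"
```

```text
time: 1.1
ee_pos: [0.407, 0.1523, 0.2492]
tool_rot: [-180.0, 0.0, 15.5]
force: [1.0, 0.4, 0.2]
grip_width: 1.001
t 1.1 pos [0.407  0.1523 0.2492] rpy [-179.9932    0.0053   15.4676] F [1.0363 0.4423 0.2224] g 1.0013031141667905
shift cm [ 4.03 23.87 -0.08] turn [-0.01  0.01 26.17]
[-27.9635  24.8154   2.0005 120.6543  -1.4936  34.5567  -9.4498]
```

```bash
python3 -m jog '[{"tx":0.8,"ty":4.8,"tz":0,"ax":0,"ay":0,"az":5.2},{"tx":1.6,"ty":9.5,"tz":0,"ax":0,"ay":0,"az":10.5},{"tx":2.4,"ty":14.3,"tz":0,"ax":0,"ay":0,"az":15.7},{"tx":3.2,"ty":19,"tz":0,"ax":0,"ay":0,"az":21},{"tx":4,"ty":23.9,"tz":-0.1,"ax":0,"ay":0,"az":26.2}]' 1; python3 - <<'E'
from h import *
go([.5095,-.067,.25],[180,0,-10.7]);s=readout.get_state();print(s['joint_pos'])
im=vision.camera('wrist');cv2.imwrite('pics/w1.png',im);np.save('w1.npy',s,allow_pickle=True)
print(proj('wrist',[[.5095,-.0672,.0985],[.4482,.1546,.0923]],s))
E
```

```text
time: 1.6
ee_pos: [0.5099, -0.0668, 0.25]
tool_rot: [-180.0, 0.1, -10.7]
force: [1.4, 0.6, -0.9]
grip_width: 0.999
t 1.6 pos [ 0.5099 -0.0668  0.25  ] rpy [-179.9729    0.0515  -10.7072] F [ 1.4278  0.5991 -0.8968] g 0.9991770356006615
shift cm [-0.04  0.03 -0.  ] turn [-0.03  0.05 -0.01]
[ -3.0297  30.5622   8.4597 108.4833  -6.5365  41.4618  -1.5274]
[[ 316.0389  181.9974]
 [ 171.8433 -104.9025]]
```

View pics/w1.png

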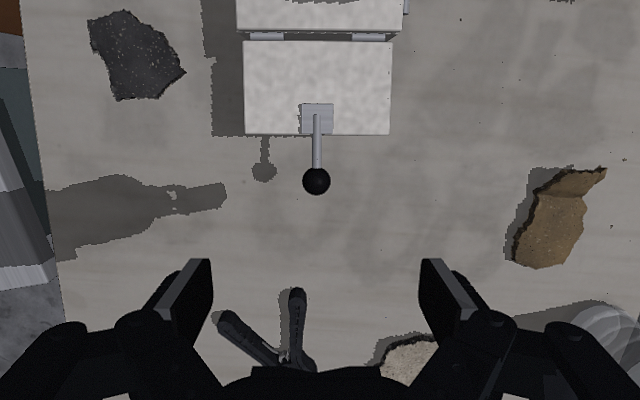

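Wrist view: wing knob at about (316,181), within 1 px of the prediction (316.0,182.0), stem vertical in the picture, so the yaw is right. I'll refine the height with the three views and go down.

```bash
python3 -m jog '[{"tx":0,"ty":0,"tz":4,"ax":0,"ay":0,"az":0},{"tx":0,"ty":0,"tz":8,"ax":0,"ay":0,"az":0},{"tx":0,"ty":0,"tz":11,"ax":0,"ay":0,"az":0},{"tx":0,"ty":0,"tz":11,"ax":0,"ay":0,"az":0},{"tx":0,"ty":0,"tz":11,"ax":0,"ay":0,"az":0}]' 1;python3 - <<'E'
from h import *
s1=np.load('w1.npy',allow_pickle=True).item()
s=readout.get_state();im=vision.camera('wrist');cv2.imwrite('pics/w2.png',im);np.save('w2.npy',s,allow_pickle=True)
X,e=tri([ray('wrist',(316.3,181.3),s1),ray('scene',(334.8,211.2)),ray('top',(364.4,197.9))]);print(X,e)
print(proj('wrist',[X,[.5095,-.0672,.0985]],s))
go([.5095,-.067,.0875],[180,0,-10.7])
E
```

```text
time: 2.15
ee_pos: [0.5096, -0.0651, 0.1404]
tool_rot: [180.0, 0.1, -10.5]
force: [0.2, 0.3, 0.4]
grip_width: 0.996
[ 0.5097 -0.067   0.0982] [np.float64(0.0002606602468565758), np.float64(0.0001070730459016227), np.float64(0.000306763486053013)]
[[317.6403 235.6998]
 [317.3597 236.4001]]
t 2.2 pos [ 0.5104 -0.0653  0.1413] rpy [-179.9908   -0.0877  -10.5136] F [0.5551 0.0109 0.3403] g 1.0004529482888362
shift cm [-0.07  0.19  5.38] turn [-0.01 -0.09  0.19]
```

View pics/w2.png

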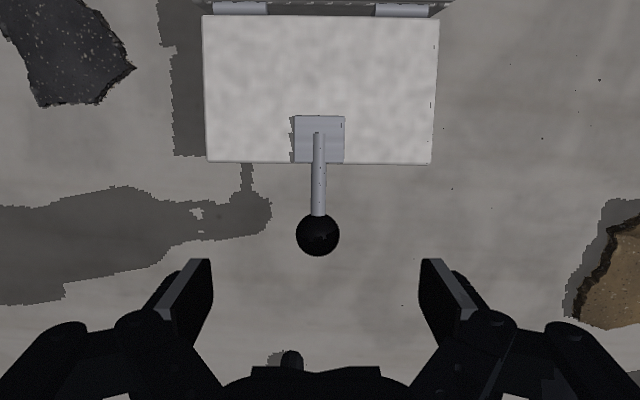

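Knob at (317.5,235), as predicted. Centre is at z≈0.098 from three views (0.3 mm residual). I'll go down the rest, then close.

```bash
python3 -m jog '[{"tx":0,"ty":0.2,"tz":2,"ax":0,"ay":0,"az":0},{"tx":0,"ty":0.2,"tz":4,"ax":0,"ay":0,"az":0},{"tx":0,"ty":0.2,"tz":5.3,"ax":0,"ay":0,"az":0},{"tx":0,"ty":0.2,"tz":5.3,"ax":0,"ay":0,"az":0},{"tx":0,"ty":0.2,"tz":5.3,"ax":0,"ay":0,"az":0}]' 1;python3 - <<'E'
from h import *
go([.5095,-.067,.0875],[180,0,-10.7])
s=readout.get_state();im=vision.camera('wrist');cv2.imwrite('pics/w3.png',im)
E
```

```text
time: 2.7
ee_pos: [0.51, -0.0672, 0.0881]
tool_rot: [-180.0, -0.1, -10.5]
force: [-1.7, 0.4, 0.9]
grip_width: 0.999
t 2.7 pos [ 0.51   -0.0672  0.0881] rpy [-179.9901   -0.0834  -10.5169] F [-1.7469  0.4368  0.9281] g 0.9989365633292814
shift cm [-0.06 -0.01  0.06] turn [-0.01 -0.08  0.18]
```

View pics/w3.png

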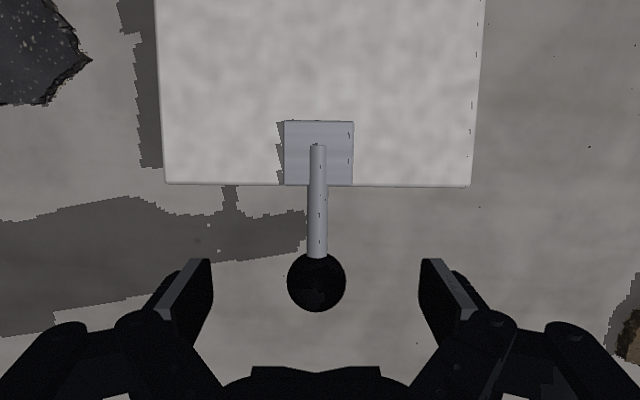

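The ball is centred between the pads at (316,282). Now closing gently.

```bash
python3 -m jog '[{"tx":0,"ty":0,"tz":0,"ax":0,"ay":0,"az":0},{"tx":0,"ty":0,"tz":0,"ax":0,"ay":0,"az":0},{"tx":0,"ty":0,"tz":0,"ax":0,"ay":0,"az":0},{"tx":0,"ty":0,"tz":0,"ax":0,"ay":0,"az":0},{"tx":0,"ty":0,"tz":0,"ax":0,"ay":0,"az":0}]' 0.1 30;python3 -m jog '[{"tx":0,"ty":0,"tz":0,"ax":0,"ay":0,"az":0},{"tx":0,"ty":0,"tz":0,"ax":0,"ay":0,"az":0},{"tx":0,"ty":0,"tz":0,"ax":0,"ay":0,"az":0},{"tx":0,"ty":0,"tz":0,"ax":0,"ay":0,"az":0},{"tx":0,"ty":0,"tz":0,"ax":0,"ay":0,"az":0}]' 0.1 30;python3 - <<'E'
from h import *
go([.5095,-.067,.0875],[180,0,-10.7])
s=readout.get_state();im=vision.camera('wrist');cv2.imwrite('pics/w4.png',im)
E
```

```text
time: 3.25
ee_pos: [0.5102, -0.0674, 0.0875]
tool_rot: [-180.0, -0.1, -10.5]
force: [1.6, 0.3, 1.1]
grip_width: 0.256
time: 3.75
ee_pos: [0.5101, -0.0674, 0.0874]
tool_rot: [-180.0, -0.1, -10.5]
force: [3.4, -0.8, 1.2]
grip_width: 0.258
t 3.75 pos [ 0.5101 -0.0674  0.0874] rpy [-179.9934   -0.0945  -10.5327] F [ 3.3505 -0.8036  1.165 ] g 0.25753503143835843
shift cm [-0.07 -0.03 -0.01] turn [-0.01 -0.09  0.17]
```

View pics/w4.png

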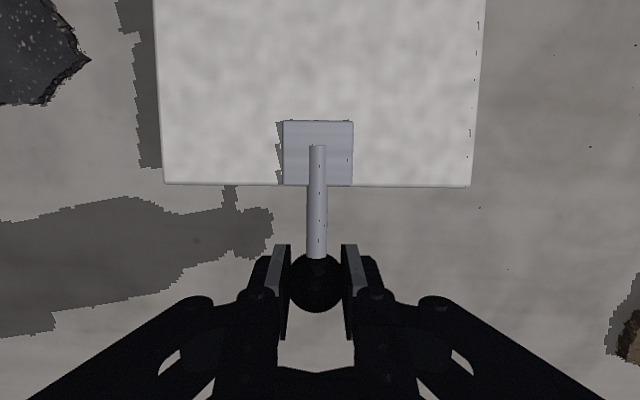

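Grip width 0.257 × 85 ≈ 22 mm, so the ball is held. Next I'll swing the wing along its arc from about 7° to 45°.

```bash
python3 -m jog '[{"tx":0,"ty":-0.15,"tz":-0.75,"ax":0,"ay":0,"az":0},{"tx":0,"ty":-0.34,"tz":-1.49,"ax":0,"ay":0,"az":0},{"tx":0,"ty":-0.58,"tz":-2.21,"ax":0,"ay":0,"az":0},{"tx":0,"ty":-0.87,"tz":-2.92,"ax":0,"ay":0,"az":0},{"tx":0,"ty":-1.21,"tz":-3.6,"ax":0,"ay":0,"az":0}]' 0.1 30;python3 - <<'E'
from h import *
go([.5095,-.067,.0875],[180,0,-10.7])
im=vision.camera('scene');cv2.imwrite('pics/s5.png',im);crop(im,260,145,100,75,8,'pics/s5z.png')
E
```

```text
time: 4.3
ee_pos: [0.5124, -0.0553, 0.1238]
tool_rot: [-180.0, -0.1, -10.5]
force: [4.9, -1.0, -2.9]
grip_width: 0.258
t 4.3 pos [ 0.5124 -0.0553  0.1238] rpy [-179.9992   -0.1032  -10.5209] F [ 4.8725 -1.036  -2.8803] g 0.2579156616393689
shift cm [-0.08  1.2   3.63] turn [-0.   -0.1   0.18]
```

View pics/s5z.png

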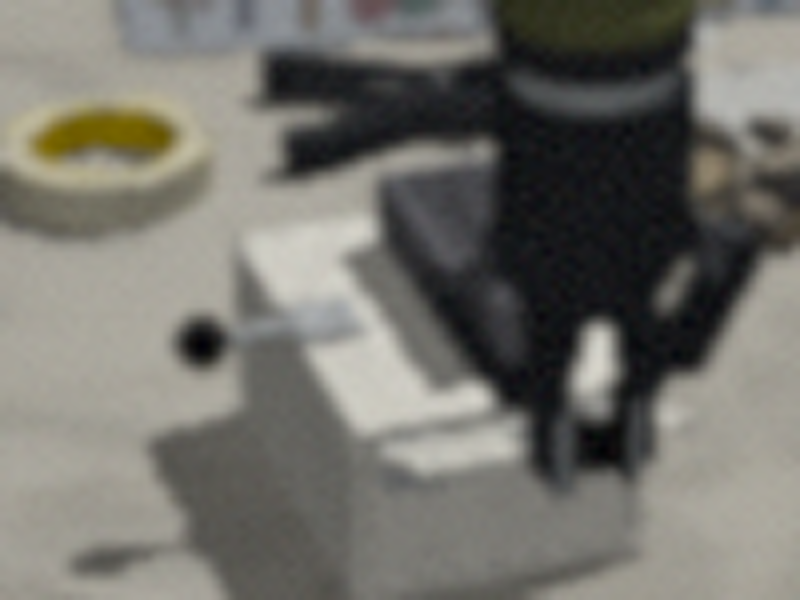

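The wing is following the gripper, its free edge near (430,460) in the crop. Second half next.

```bash
python3 -m jog '[{"tx":0,"ty":-0.38,"tz":-0.67,"ax":0,"ay":0,"az":0},{"tx":0,"ty":-0.8,"tz":-1.3,"ax":0,"ay":0,"az":0},{"tx":0,"ty":-1.27,"tz":-1.91,"ax":0,"ay":0,"az":0},{"tx":0,"ty":-1.77,"tz":-2.48,"ax":0,"ay":0,"az":0},{"tx":0,"ty":-2.31,"tz":-3.02,"ax":0,"ay":0,"az":0}]' 0.1 30;python3 - <<'E'
from h import *
go([.5095,-.067,.0875],[180,0,-10.7])
for n in ('scene','wrist'):
    im=vision.camera(n);cv2.imwrite(f'pics/{n}6.png',im)
    if n=='scene':crop(im,260,145,100,75,8,'pics/s6z.png')
s=readout.get_state();print(s['ee_pos'],s['force']);np.save('w6.npy',s,allow_pickle=True)
E
```

```text
time: 4.85
ee_pos: [0.5168, -0.0329, 0.1539]
tool_rot: [180.0, -0.1, -10.5]
force: [5.2, -2.6, -3.0]
grip_width: 0.258
t 4.85 pos [ 0.5168 -0.0329  0.1539] rpy [179.9881  -0.1391 -10.5395] F [ 5.1565 -2.5619 -2.9765] g 0.2580663617994948
shift cm [-0.11  3.49  6.64] turn [ 0.01 -0.14  0.16]
[ 0.517  -0.0324  0.1543] [ 5.9952 -1.8602 -0.6767]
```

View pics/s6z.png

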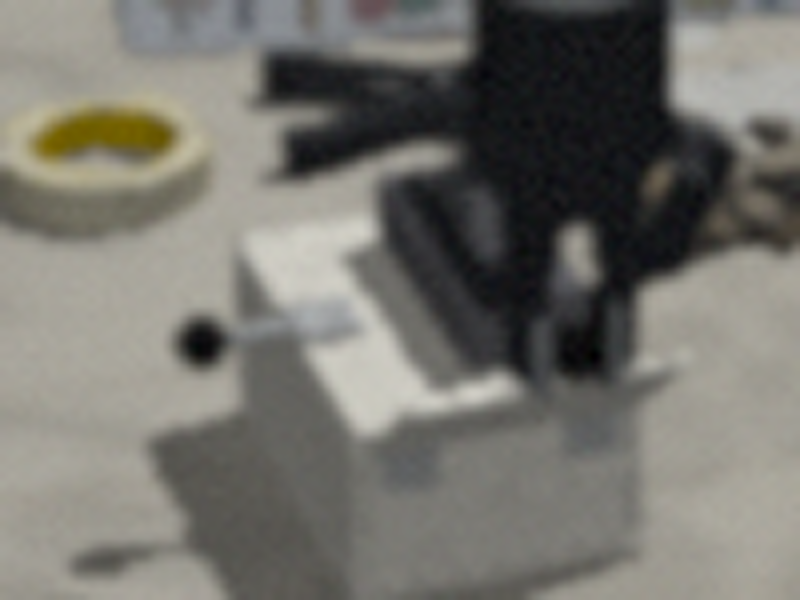

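View pics/wrist6.png

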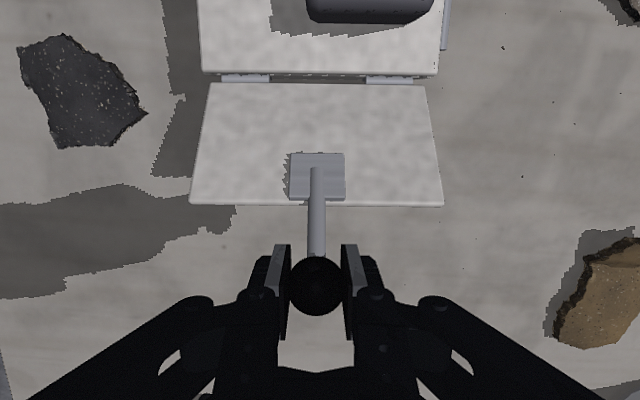

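```bash
cat >> h.py <<'E'
Y=np.radians(-10.7); C=np.array([.5487,.1353,0]); bx=np.array([np.cos(Y),np.sin(Y),0]); by=np.array([-np.sin(Y),np.cos(Y),0]); bz=np.array([0,0,1.])
def wpt(th,x,out,up):
    H=C-.0925*by+.08*bz; c,s=np.cos(th),np.sin(th)
    return H+x*bx-by*(out*c-up*s)+bz*(out*s+up*c)
def lpt(th,fwd,y,up):
    H=C+.067*bx+.08*bz; c,s=np.cos(th),np.sin(th)
    return H+y*by-bx*(fwd*c-up*s)+bz*(fwd*s+up*c)
E
python3 - <<'E'
from h import *
s=np.load('w6.npy',allow_pickle=True).item()
for a in (40,43,45,47,50):
    t=np.radians(a)
    print(a,proj('wrist',[wpt(t,0,.115,.004),wpt(t,-.06,.077,.004),wpt(t,.06,.077,.004),wpt(t,-.06,.0,.004)],s).round(1).tolist(),proj('scene',[wpt(t,0,.115,.004)]),wpt(t,0,.115,.004))
T=toolT(s);print('grasp',T[:3,3]-.011*T[:3,2]*1)
E
```

```text
40 [[317.1, 290.1], [188.4, 206.1], [445.4, 207.0], [208.5, 76.3]] [[331.9275 190.5016]] [ 0.5156 -0.0396  0.157 ]
43 [[317.2, 287.1], [185.6, 202.3], [448.3, 203.2], [208.6, 76.0]] [[331.4513 188.6353]] [ 0.5164 -0.0356  0.1614]
45 [[317.3, 284.5], [183.8, 199.4], [450.3, 200.3], [208.6, 75.9]] [[331.1194 187.408 ]] [ 0.517  -0.0327  0.1641]
47 [[317.4, 281.4], [181.9, 196.2], [452.3, 197.1], [208.6, 75.7]] [[330.7767 186.1964]] [ 0.5175 -0.0298  0.1668]
50 [[317.6, 275.7], [179.1, 190.9], [455.3, 191.9], [208.7, 75.4]] [[330.2434 184.412 ]] [ 0.5184 -0.0252  0.1707]
grasp [ 0.5169 -0.0324  0.1653]
```

Model versus pixels: ball at wrist row ≈285.5 and grasp point (−0.0324, 0.1653) both give about 44.5–45.5°. Releasing the wing and lifting clear.

```bash
python3 -m jog '[{"tx":0,"ty":0,"tz":0,"ax":0,"ay":0,"az":0},{"tx":0,"ty":0,"tz":0,"ax":0,"ay":0,"az":0},{"tx":0,"ty":0,"tz":0,"ax":0,"ay":0,"az":0},{"tx":0,"ty":0,"tz":0,"ax":0,"ay":0,"az":0},{"tx":0,"ty":0,"tz":0,"ax":0,"ay":0,"az":0}]' 1 30;python3 -m jog '[{"tx":0,"ty":0,"tz":-2,"ax":0,"ay":0,"az":0},{"tx":0,"ty":0,"tz":-6,"ax":0,"ay":0,"az":0},{"tx":0,"ty":0,"tz":-10,"ax":0,"ay":0,"az":0},{"tx":0,"ty":0,"tz":-12,"ax":0,"ay":0,"az":0},{"tx":0,"ty":0,"tz":-12,"ax":0,"ay":0,"az":0}]' 1 30;python3 - <<'E'
from h import *
for n in ('top','scene','wrist'):
    s=readout.get_state();im=vision.camera(n);cv2.imwrite(f'pics/{n}7.png',im)
    if n=='scene':crop(im,260,145,100,75,8,'pics/s7z.png')
    if n=='top':crop(im,245,145,133,100,6,'pics/t7z.png')
print(s['ee_pos'],s['tool_rot']);np.save('w7.npy',s,allow_pickle=True)
E
```

```text
time: 5.45
ee_pos: [0.5152, -0.0326, 0.1532]
tool_rot: [180.0, 0.1, -10.5]
force: [-0.2, 0.2, 0.2]
grip_width: 0.998
time: 5.95
ee_pos: [0.5175, -0.0328, 0.2763]
tool_rot: [-179.9, -0.3, -10.5]
force: [1.0, -0.3, 0.1]
grip_width: 1.0
[ 0.5153 -0.0325  0.2732] [-179.9879    0.027   -10.5127]
```

View pics/s7z.png

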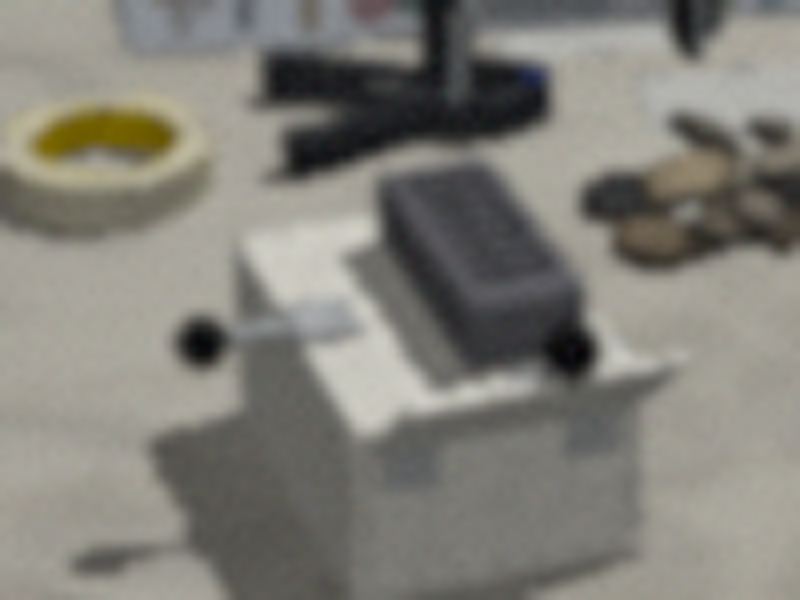

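View pics/t7z.png

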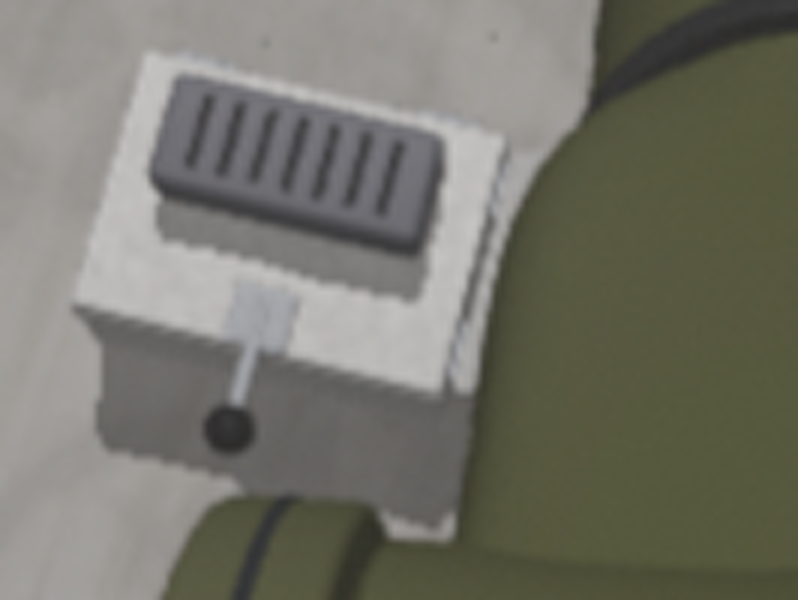

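View pics/wrist7.png

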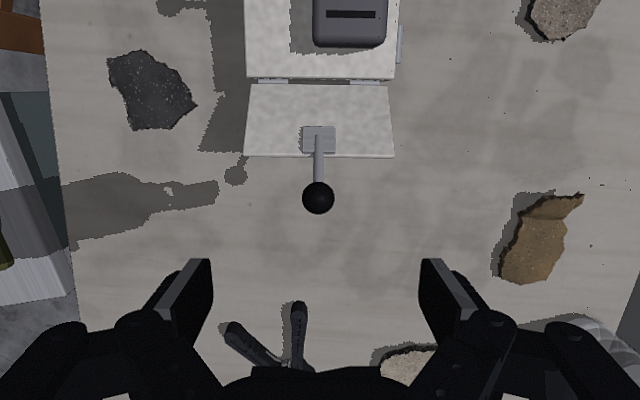

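```bash
python3 - <<'E'
from h import *
s=np.load('w7.npy',allow_pickle=True).item()
X,e=tri([ray('wrist',(318,198),s),ray('scene',(330.9,188.3))]);print(X,e)
H=C-.0925*by+.08*bz; d=X-H; print(np.degrees(np.arctan2(d[2],-d@by))-2, np.hypot(d[2],d@by), d@bx)
for a in (43,45,47):
    t=np.radians(a); print(a,proj('wrist',[wpt(t,0,.115,.004)],s),proj('scene',[wpt(t,0,.115,.004)]))
E
```

```text
[ 0.5157 -0.0343  0.1622] [np.float64(0.00043218805383139113), np.float64(0.0004321880538316657)]
43.678080019358035 0.11488539944504539 -0.0009349763856789147
43 [[318.706  198.9261]] [[331.4513 188.6353]]
45 [[318.7654 196.2519]] [[331.1194 187.408 ]]
47 [[318.8261 193.3321]] [[330.7767 186.1964]]
```

The wing knob is at (0.5157,−0.0343,0.1622) on radius 0.1149 m. A chord check independent of the hinge position gives 43.7°, and the arm's motion gives 45.3°. I'll recheck from the top camera once the arm is out of the way. Next, above the lid knob with the jaw turned across.

```bash
python3 -c "
from h import *
go([.4482,.1546,.22],[180,0,79.3])"
python3 -m jog '[{"tx":-2,"ty":-3,"tz":0,"ax":0,"ay":0,"az":-8},{"tx":-4,"ty":-6,"tz":0,"ax":0,"ay":0,"az":-16},{"tx":-6,"ty":-9,"tz":0,"ax":0,"ay":0,"az":-24},{"tx":-8,"ty":-12,"tz":0,"ax":0,"ay":0,"az":-32},{"tx":-10,"ty":-15,"tz":0,"ax":0,"ay":0,"az":-40}]' 1; python3 -c "
from h import *
go([.4482,.1546,.22],[180,0,79.3]);print(readout.get_state()['joint_pos'])"
```

```text
t 6.1 pos [ 0.5149 -0.0324  0.2725] rpy [179.9908   0.1245 -10.51  ] F [-0.3546  0.4483 -0.7357] g 1.0014966208497758
shift cm [ -9.95 -17.17   5.27] turn [ -0.09   0.11 -89.81]
time: 6.6
ee_pos: [0.4431, 0.134, 0.272]
tool_rot: [-180.0, 0.2, 29.8]
force: [1.2, 0.4, 0.2]
grip_width: 1.0
t 6.6 pos [0.4431 0.134  0.272 ] rpy [-179.9551    0.1882   29.8084] F [1.2407 0.406  0.236 ] g 1.0001394604739051
shift cm [ 1.48 -1.53  5.19] turn [ -0.12   0.16 -49.49]
[-21.4865  24.7917  -1.5237 114.3205   0.9388  41.0915   6.2289]
```

```bash
python3 -m jog '[{"tx":0.3,"ty":-0.3,"tz":1,"ax":0,"ay":0,"az":-8.3},{"tx":0.6,"ty":-0.6,"tz":2,"ax":0,"ay":0,"az":-16.6},{"tx":0.9,"ty":-0.9,"tz":3,"ax":0,"ay":0,"az":-24.9},{"tx":1.2,"ty":-1.2,"tz":4,"ax":0,"ay":0,"az":-33.2},{"tx":1.5,"ty":-1.5,"tz":5.2,"ax":0,"ay":0,"az":-41.5}]' 1; python3 -m jog '[{"tx":0,"ty":0,"tz":0,"ax":0,"ay":0,"az":-8},{"tx":0,"ty":0,"tz":0,"ax":0,"ay":0,"az":-8},{"tx":0,"ty":0,"tz":0,"ax":0,"ay":0,"az":-8},{"tx":0,"ty":0,"tz":0,"ax":0,"ay":0,"az":-8},{"tx":0,"ty":0,"tz":0,"ax":0,"ay":0,"az":-8}]' 1; python3 - <<'E'
from h import *
go([.4482,.1546,.22],[180,0,79.3]);s=readout.get_state();print(s['joint_pos'])
im=vision.camera('wrist');cv2.imwrite('pics/w8.png',im);np.save('w8.npy',s,allow_pickle=True)
im=vision.camera('top');cv2.imwrite('pics/top8.png',im);crop(im,245,145,133,100,6,'pics/t8z.png')
print(proj('wrist',[[.4482,.1546,.0923]],s))
for a in (41,43,45,47,49): print(a,proj('top',[wpt(np.radians(a),0,.115,.004)]))
E
```

```text
time: 7.1
ee_pos: [0.4496, 0.1535, 0.2197]
tool_rot: [-179.8, 0.1, 71.3]
force: [0.2, 0.7, 0.0]
grip_width: 0.995
time: 7.6
ee_pos: [0.4505, 0.1535, 0.2214]
tool_rot: [180.0, 0.0, 78.9]
force: [0.3, -0.3, -0.5]
grip_width: 0.999
t 7.6 pos [0.4505 0.1535 0.2214] rpy [179.9976   0.0042  78.8972] F [ 0.3295 -0.3408 -0.5404] g 0.9988646897293789
shift cm [ 0.06 -0.24  0.14] turn [ 0.   0.  -0.4]
[-14.4657  30.5706 -15.1687 115.7698  13.3309  35.2768  40.344 ]
[[316.1122 186.756 ]]
41 [[355.7924 190.0446]]
43 [[354.8363 189.5373]]
45 [[353.8344 189.0276]]
47 [[352.788  188.5161]]
49 [[351.6984 188.0038]]
```

View pics/w8.png

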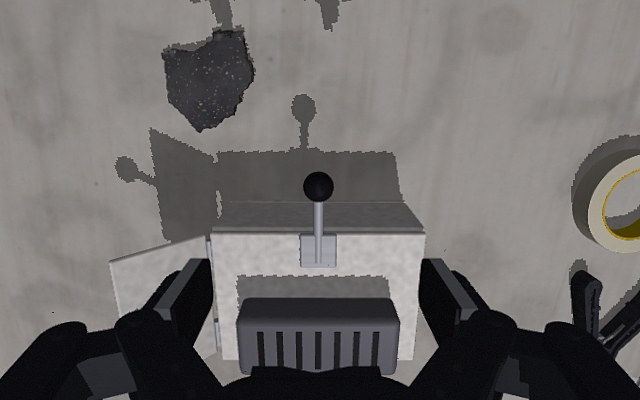

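View pics/t8z.png

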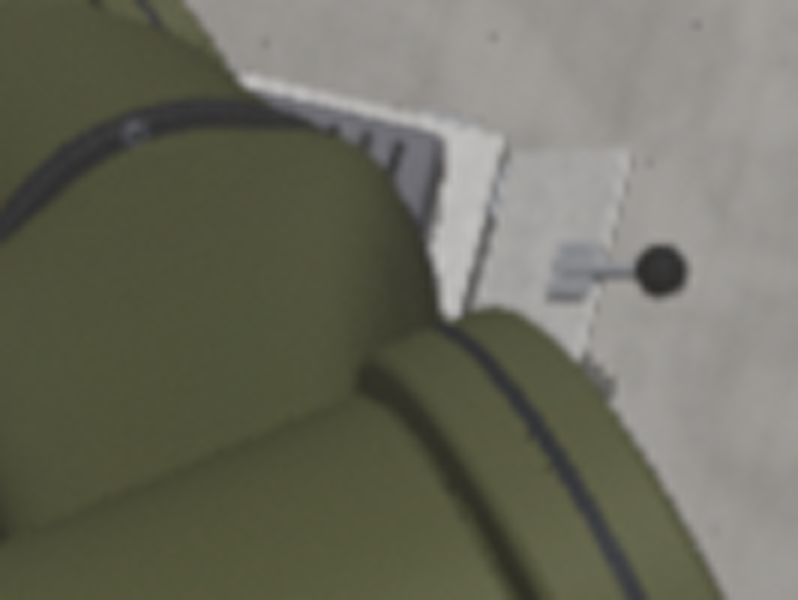

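Wing knob in the top view at (354.7,189.6) gives 43.3°, so the wing stands at 43.5±1°, close enough to 45. In the wrist view the lid knob is at (318,187) against a predicted (316,187). I'll refine and descend.

```bash
python3 - <<'E'
from h import *
s=np.load('w8.npy',allow_pickle=True).item()
X,e=tri([ray('wrist',(318,187),s),ray('scene',(284.8,187.2)),ray('top',(282.9,216.1))]);print(X,e)
go([X[0],X[1],X[2]-.011],[180,0,79.3])
E
```

```text
[0.4486 0.1553 0.0917] [np.float64(0.000673146134711589), np.float64(0.00023824927276409042), np.float64(0.0007747180995432488)]
t 7.7 pos [0.4505 0.1536 0.2215] rpy [179.9839  -0.0056  78.9339] F [ 0.2612 -0.7804 -0.3995] g 1.0043749929102839
shift cm [ 0.13 -0.23 14.08] turn [ 0.02 -0.01 -0.37]
```

```bash
python3 -m jog '[{"tx":0.1,"ty":-0.2,"tz":4,"ax":0,"ay":0,"az":0},{"tx":0.1,"ty":-0.2,"tz":8,"ax":0,"ay":0,"az":0},{"tx":0.1,"ty":-0.2,"tz":11.5,"ax":0,"ay":0,"az":0},{"tx":0.1,"ty":-0.2,"tz":14,"ax":0,"ay":0,"az":0},{"tx":0.1,"ty":-0.2,"tz":14,"ax":0,"ay":0,"az":0}]' 1; python3 - <<'E'
from h import *
go([.4486,.1553,.0807],[180,0,79.3]);im=vision.camera('wrist');cv2.imwrite('pics/w9.png',im);s=readout.get_state()
go([.4486,.1553,.0807],[180,0,79.3]);print(proj('wrist',[.4486,.1553,.0917],s))
E
```

```text
time: 8.2
ee_pos: [0.4471, 0.1545, 0.0791]
tool_rot: [-179.8, 0.2, 79.0]
force: [0.6, -1.2, 0.7]
grip_width: 0.997
t 8.2 pos [0.4471 0.1545 0.0791] rpy [-179.7633    0.1926   79.0055] F [ 0.6277 -1.1773  0.7237] g 0.9967598958536988
shift cm [ 0.11  0.13 -0.16] turn [-0.24  0.19 -0.29]
t 8.25 pos [0.448  0.1548 0.0806] rpy [-179.8808    0.1072   78.9933] F [-0.7987  0.5275 -0.157 ] g 1.000582183998638
shift cm [ 0.06  0.05 -0.01] turn [-0.12  0.11 -0.31]
[[316.8017 288.2985]]
```

View pics/w9.png

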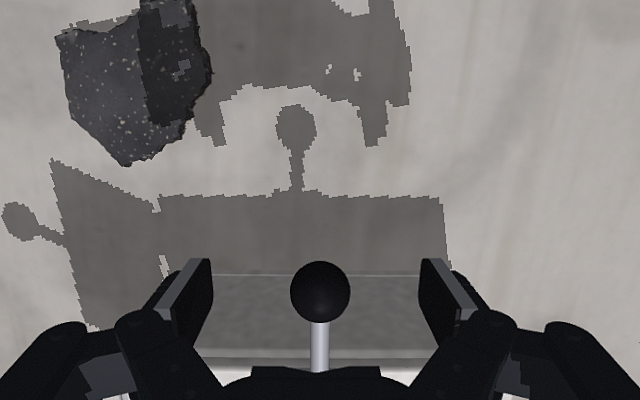

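Ball at (320,291): about 1.7 mm off the jaw centre and 2 mm along tool y. I'll correct while closing.

```bash
python3 -m jog '[{"tx":0.15,"ty":0.15,"tz":0,"ax":0,"ay":0,"az":-0.3},{"tx":0.15,"ty":0.15,"tz":0,"ax":0,"ay":0,"az":-0.3},{"tx":0.15,"ty":0.15,"tz":0,"ax":0,"ay":0,"az":-0.3},{"tx":0.15,"ty":0.15,"tz":0,"ax":0,"ay":0,"az":-0.3},{"tx":0.15,"ty":0.15,"tz":0,"ax":0,"ay":0,"az":-0.3}]' 0.1 40;python3 -m jog '[{"tx":0,"ty":0,"tz":0,"ax":0,"ay":0,"az":0},{"tx":0,"ty":0,"tz":0,"ax":0,"ay":0,"az":0},{"tx":0,"ty":0,"tz":0,"ax":0,"ay":0,"az":0},{"tx":0,"ty":0,"tz":0,"ax":0,"ay":0,"az":0},{"tx":0,"ty":0,"tz":0,"ax":0,"ay":0,"az":0}]' 0.1 40;python3 - <<'E'
from h import *
go([.4486,.1553,.0807],[180,0,79.3])
s=readout.get_state();np.save('w10.npy',s,allow_pickle=True);im=vision.camera('wrist');cv2.imwrite('pics/w10.png',im)
E
```

```text
time: 8.75
ee_pos: [0.4508, 0.1556, 0.0823]
tool_rot: [179.9, 0.0, 79.2]
force: [-0.9, -1.8, 8.0]
grip_width: 0.251
time: 9.25
ee_pos: [0.4508, 0.1556, 0.0823]
tool_rot: [179.9, 0.0, 79.2]
force: [-1.2, -1.9, 7.8]
grip_width: 0.256
t 9.25 pos [0.4508 0.1556 0.0823] rpy [179.9346   0.0084  79.2387] F [-1.2423 -1.9326  7.7601] g 0.25584048400721193
shift cm [-0.07 -0.21  0.16] turn [ 0.07  0.01 -0.06]
```

View pics/w10.png

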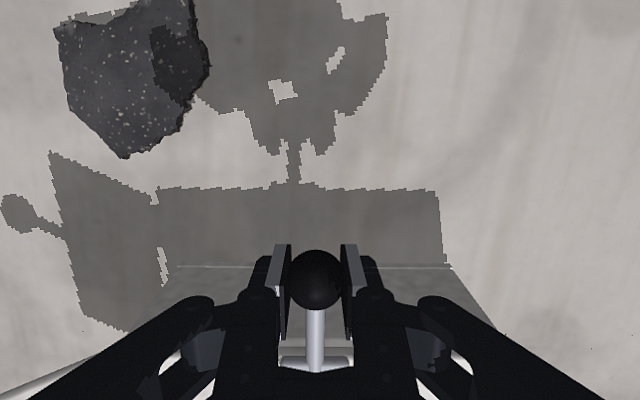

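The ball is held (0.256), centred at (317,280). Computing the lid arc in tool axes.

```bash
python3 - <<'E'
import numpy as np
a=np.arctan2(11,170);r=np.hypot(17,1.1)
T=np.linspace(0,72.2,31); T=np.r_[T]
f=lambda t:np.array([17-r*np.cos(a+np.radians(t)), -(r*np.sin(a+np.radians(t))-1.1)])
for c in range(6):
    b=f(T[5*c]); print(T[5*c+5].round(1),[tuple((f(T[5*c+i])-b).round(2)) for i in range(1,6)])
E
```

```text
12.0 [(np.float64(0.06), np.float64(-0.71)), (np.float64(0.15), np.float64(-1.42)), (np.float64(0.27), np.float64(-2.13)), (np.float64(0.42), np.float64(-2.83)), (np.float64(0.6), np.float64(-3.52))]
24.1 [(np.float64(0.21), np.float64(-0.68)), (np.float64(0.45), np.float64(-1.36)), (np.float64(0.71), np.float64(-2.02)), (np.float64(1.0), np.float64(-2.68)), (np.float64(1.32), np.float64(-3.32))]
36.1 [(np.float64(0.35), np.float64(-0.63)), (np.float64(0.72), np.float64(-1.24)), (np.float64(1.12), np.float64(-1.83)), (np.float64(1.54), np.float64(-2.41)), (np.float64(1.99), np.float64(-2.97))]
48.1 [(np.float64(0.47), np.float64(-0.54)), (np.float64(0.96), np.float64(-1.06)), (np.float64(1.47), np.float64(-1.56)), (np.float64(2.01), np.float64(-2.04)), (np.float64(2.56), np.float64(-2.49))]
60.2 [(np.float64(0.57), np.float64(-0.43)), (np.float64(1.16), np.float64(-0.84)), (np.float64(1.77), np.float64(-1.22)), (np.float64(2.39), np.float64(-1.57)), (np.float64(3.02), np.float64(-1.9))]
72.2 [(np.float64(0.65), np.float64(-0.3)), (np.float64(1.31), np.float64(-0.58)), (np.float64(1.98), np.float64(-0.82)), (np.float64(2.66), np.float64(-1.04)), (np.float64(3.35), np.float64(-1.23))]
```

```bash
python3 -m jog '[{"tx":0,"ty":0.06,"tz":-0.71,"ax":0,"ay":0,"az":0},{"tx":0,"ty":0.15,"tz":-1.42,"ax":0,"ay":0,"az":0},{"tx":0,"ty":0.27,"tz":-2.13,"ax":0,"ay":0,"az":0},{"tx":0,"ty":0.42,"tz":-2.83,"ax":0,"ay":0,"az":0},{"tx":0,"ty":0.6,"tz":-3.52,"ax":0,"ay":0,"az":0}]' 0.1 40;python3 - <<'E'
from h import *
go([.4486,.1553,.0807],[180,0,79.3])
im=vision.camera('wrist');cv2.imwrite('pics/w11.png',im)
im=vision.camera('scene');crop(im,260,145,100,75,8,'pics/s11z.png')
E
```

```text
time: 9.8
ee_pos: [0.4566, 0.1545, 0.1172]
tool_rot: [180.0, 0.0, 79.2]
force: [1.9, -2.6, -2.4]
grip_width: 0.255
t 9.8 pos [0.4566 0.1545 0.1172] rpy [179.9976   0.0238  79.2469] F [ 1.851  -2.6065 -2.4338] g 0.25522374046597024
shift cm [-0.07 -0.8   3.65] turn [ 0.    0.02 -0.05]
```

View pics/w11.png

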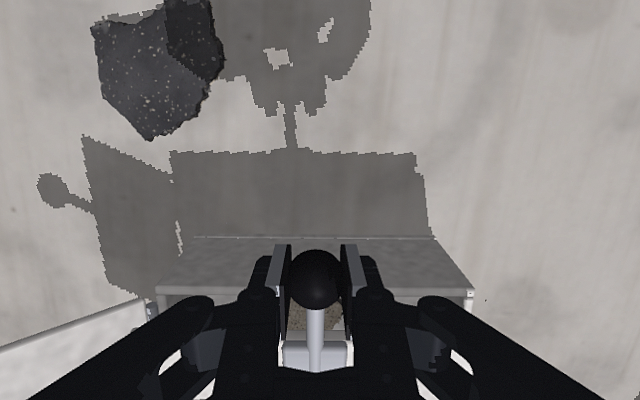

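View pics/s11z.png

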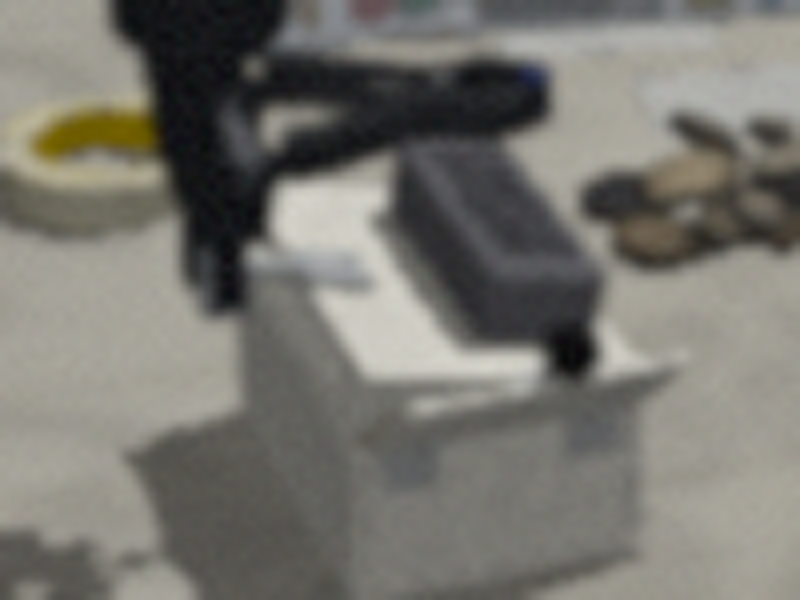

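The lid follows: the ball is still between the pads at (318,280) and the lid is open about 12° in the scene view. Continuing.

```bash
python3 -m jog '[{"tx":0,"ty":0.21,"tz":-0.68,"ax":0,"ay":0,"az":0},{"tx":0,"ty":0.45,"tz":-1.36,"ax":0,"ay":0,"az":0},{"tx":0,"ty":0.71,"tz":-2.02,"ax":0,"ay":0,"az":0},{"tx":0,"ty":1,"tz":-2.68,"ax":0,"ay":0,"az":0},{"tx":0,"ty":1.32,"tz":-3.32,"ax":0,"ay":0,"az":0}]' 0.1 40
python3 -m jog '[{"tx":0,"ty":0.35,"tz":-0.63,"ax":0,"ay":0,"az":0},{"tx":0,"ty":0.72,"tz":-1.24,"ax":0,"ay":0,"az":0},{"tx":0,"ty":1.12,"tz":-1.83,"ax":0,"ay":0,"az":0},{"tx":0,"ty":1.54,"tz":-2.41,"ax":0,"ay":0,"az":0},{"tx":0,"ty":1.99,"tz":-2.97,"ax":0,"ay":0,"az":0}]' 0.1 40
python3 - <<'E'
from h import *
go([.4486,.1553,.0807],[180,0,79.3])
im=vision.camera('wrist');cv2.imwrite('pics/w12.png',im)
im=vision.camera('scene');crop(im,260,135,100,75,8,'pics/s12z.png')
E
```

```text
time: 10.4
ee_pos: [0.4692, 0.152, 0.1503]
tool_rot: [-180.0, 0.0, 79.3]
force: [0.6, -3.5, -2.9]
grip_width: 0.252
time: 10.9
ee_pos: [0.4886, 0.1482, 0.1798]
tool_rot: [-179.9, 0.1, 79.3]
force: [-0.1, -5.8, -2.9]
grip_width: 0.25
t 10.9 pos [0.4886 0.1482 0.1798] rpy [-179.9346    0.0699   79.2792] F [-0.1305 -5.7537 -2.9066] g 0.24966522966541124
shift cm [-0.04 -4.05  9.92] turn [-0.07  0.07 -0.02]
```

View pics/w12.png

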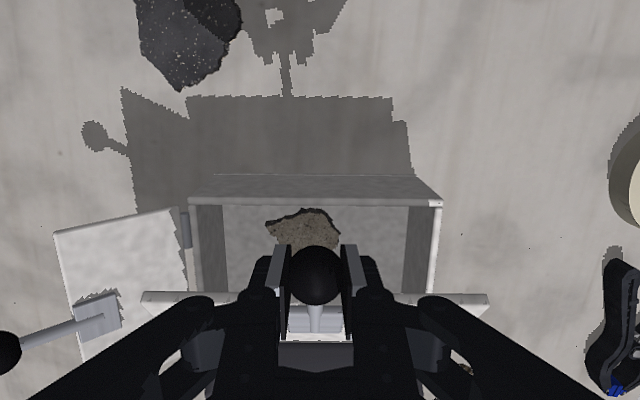

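View pics/s12z.png

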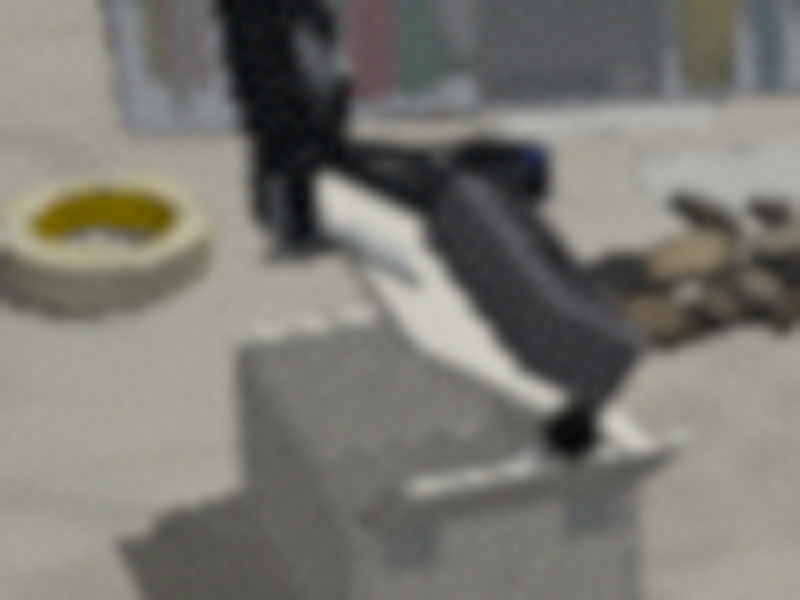

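The lid is at about 36° and still pinched at (318,277). The side force is creeping up (−5.8 N along y), so I'll add a small tx correction.

```bash
python3 -m jog '[{"tx":-0.02,"ty":0.47,"tz":-0.54,"ax":0,"ay":0,"az":0},{"tx":-0.04,"ty":0.96,"tz":-1.06,"ax":0,"ay":0,"az":0},{"tx":-0.06,"ty":1.47,"tz":-1.56,"ax":0,"ay":0,"az":0},{"tx":-0.08,"ty":2.01,"tz":-2.04,"ax":0,"ay":0,"az":0},{"tx":-0.1,"ty":2.56,"tz":-2.49,"ax":0,"ay":0,"az":0}]' 0.1 40
python3 - <<'E'
from h import *
go([.4486,.1553,.0807],[180,0,79.3])
im=vision.camera('wrist');cv2.imwrite('pics/w13.png',im)
E
```

```text
time: 11.5
ee_pos: [0.5147, 0.1431, 0.205]
tool_rot: [180.0, -0.0, 79.3]
force: [0.8, -4.2, -4.0]
grip_width: 0.254
t 11.5 pos [0.5147 0.1431 0.205 ] rpy [179.9644  -0.029   79.2715] F [ 0.8203 -4.1702 -4.033 ] g 0.2541793630002105
shift cm [-0.03 -6.73 12.42] turn [ 0.04 -0.03 -0.03]
```

View pics/w13.png

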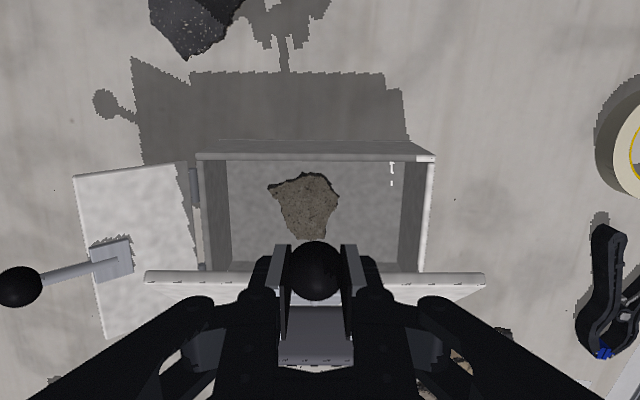

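The ball has shifted in the jaws (row 280→271, about 3 mm towards the front). I'll get the lid angle from the image.

```bash
python3 - <<'E'
from h import *
s=readout.get_state()
for a in (42,44,46,48,50): print(a,proj('wrist',[lpt(np.radians(a),.17,0,.011)],s),lpt(np.radians(a),.17,0,.011))
T=toolT(s);print(T[:3,3]-.011*T[:3,2],s['force'])
s=np.load('w10.npy',allow_pickle=True).item()
for a in (0,): print(a,proj('wrist',[lpt(np.radians(a),.17,0,.011)],s),lpt(0,.17,0,.011))
im=cv2.imread('pics/w13.png');b=(im.max(2)<45)[235:305,290:345];
E
```

```text
42 [[312.1006 230.6201]] [0.4976 0.1449 0.2019]
44 [[312.0607 244.162 ]] [0.5019 0.1441 0.206 ]
46 [[312.0238 258.3205]] [0.5063 0.1433 0.2099]
48 [[311.9906 273.047 ]] [0.5108 0.1425 0.2137]
50 [[311.9612 288.2827]] [0.5154 0.1416 0.2173]
[0.5156 0.1429 0.2166] [-0.6901 -4.1571 -1.2683]
0 [[310.7703 277.3111]] [0.4475 0.1544 0.091 ]
```

Row 271 corresponds to 47.7°, against 48.1° commanded, so the lid is on track. Continuing.

```bash
python3 -m jog '[{"tx":-0.02,"ty":0.57,"tz":-0.43,"ax":0,"ay":0,"az":0},{"tx":-0.04,"ty":1.16,"tz":-0.84,"ax":0,"ay":0,"az":0},{"tx":-0.06,"ty":1.77,"tz":-1.22,"ax":0,"ay":0,"az":0},{"tx":-0.08,"ty":2.39,"tz":-1.57,"ax":0,"ay":0,"az":0},{"tx":-0.1,"ty":3.02,"tz":-1.9,"ax":0,"ay":0,"az":0}]' 0.1 40
python3 - <<'E'
from h import *
s=readout.get_state()
im=vision.camera('wrist');cv2.imwrite('pics/w14.png',im)
go([.4486,.1553,.0807],[180,0,79.3])
for a in (56,58,60,62,64): print(a,proj('wrist',[lpt(np.radians(a),.17,0,.011)],s),lpt(np.radians(a),.17,0,.011))
im=vision.camera('scene');crop(im,260,125,100,75,8,'pics/s14z.png')
E
```

```text
time: 12.05
ee_pos: [0.5439, 0.1372, 0.2239]
tool_rot: [180.0, -0.1, 79.3]
force: [0.2, -2.0, -3.6]
grip_width: 0.253
t 12.1 pos [0.5452 0.137  0.2246] rpy [179.8864  -0.1036  79.2672] F [-0.8941 -2.1159  1.112 ] g 0.2546988621492593
shift cm [-0.02 -9.86 14.37] turn [ 0.11 -0.1  -0.03]
56 [[312.896  246.7411]] [0.5301 0.1388 0.2271]
58 [[312.8719 261.6306]] [0.5352 0.1379 0.23  ]
60 [[312.8504 276.7495]] [0.5404 0.1369 0.2327]
62 [[312.8318 292.0122]] [0.5457 0.1359 0.2353]
64 [[312.8161 307.3293]] [0.551  0.1349 0.2376]
```

View pics/w14.png

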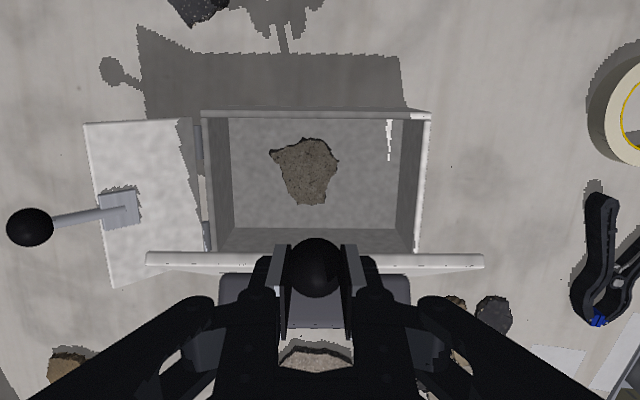

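View pics/s14z.png

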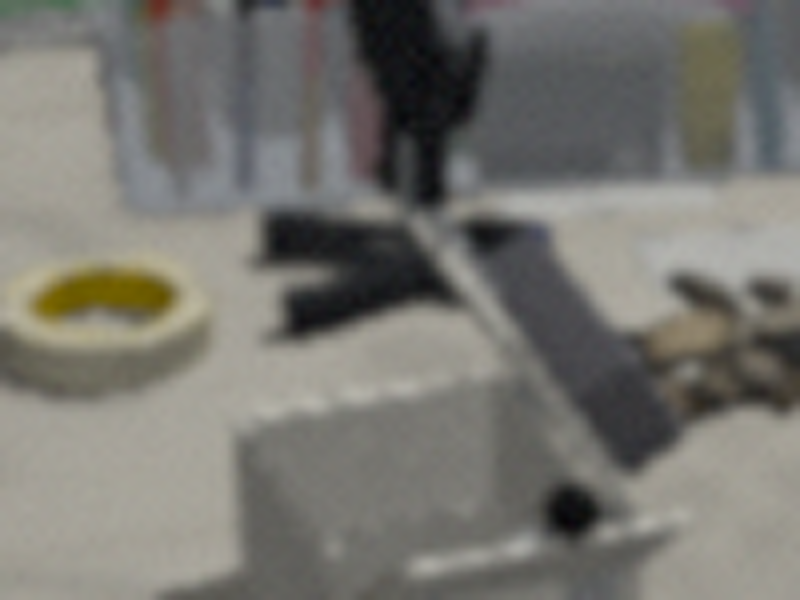

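Ball at row 267 gives roughly 59°; it has crept a few mm towards the front of the pads but is well held. Last stretch, slower.

```bash
python3 -m jog '[{"tx":0,"ty":0.5,"tz":-0.23,"ax":0,"ay":0,"az":0},{"tx":0,"ty":1,"tz":-0.44,"ax":0,"ay":0,"az":0},{"tx":0,"ty":1.5,"tz":-0.64,"ax":0,"ay":0,"az":0},{"tx":0,"ty":2,"tz":-0.82,"ax":0,"ay":0,"az":0},{"tx":0,"ty":2.5,"tz":-0.99,"ax":0,"ay":0,"az":0}]' 0.1 40
python3 - <<'E'
from h import *
s=readout.get_state()
im=vision.camera('wrist');cv2.imwrite('pics/w15.png',im)
go([.4486,.1553,.0807],[180,0,79.3])
for a in (64,66,68,70,72): print(a,proj('wrist',[lpt(np.radians(a),.17,0,.011)],s),lpt(np.radians(a),.17,0,.011))
im=vision.camera('scene');cv2.imwrite('pics/s15.png',im);crop(im,275,125,80,60,10,'pics/s15z.png')
for a in (64,68,72): print(a,[[ (proj('scene',[lpt(np.radians(a),f,-.089,u)])[0]-[274.5,124.5])*10 ] for f,u in ((.130,.008),(.13,0),(.002,0))])
E
```

```text
time: 12.65
ee_pos: [0.5687, 0.1323, 0.2336]
tool_rot: [180.0, -0.1, 79.3]
force: [-1.9, -0.0, -0.4]
grip_width: 0.252
t 12.7 pos [0.5698 0.1321 0.2339] rpy [179.8757  -0.0857  79.2691] F [-0.5348 -0.1798  0.1324] g 0.252077747892956
shift cm [  0.   -12.37  15.29] turn [ 0.12 -0.09 -0.03]
64 [[313.4064 238.4507]] [0.551  0.1349 0.2376]
66 [[313.3969 253.461 ]] [0.5565 0.1338 0.2398]
68 [[313.3897 268.4682]] [0.562  0.1328 0.2417]
70 [[313.3849 283.3824]] [0.5676 0.1317 0.2435]
72 [[313.3825 298.115 ]] [0.5732 0.1307 0.2451]
64 [[array([525.0192, 399.939 ])], [array([503.8999, 413.4356])], [array([661.2268, 690.4492])]]
68 [[array([550.0206, 386.6766])], [array([528.246 , 398.8603])], [array([661.5822, 690.2355])]]
72 [[array([575.5774, 375.0068])], [array([553.2714, 385.8106])], [array([661.9472, 690.0428])]]
```

View pics/w15.png

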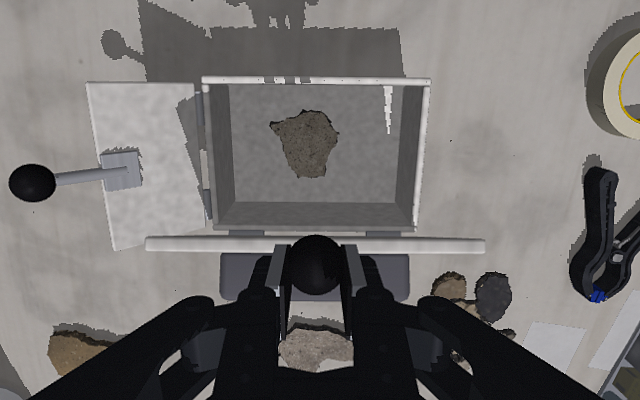

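View pics/s15z.png

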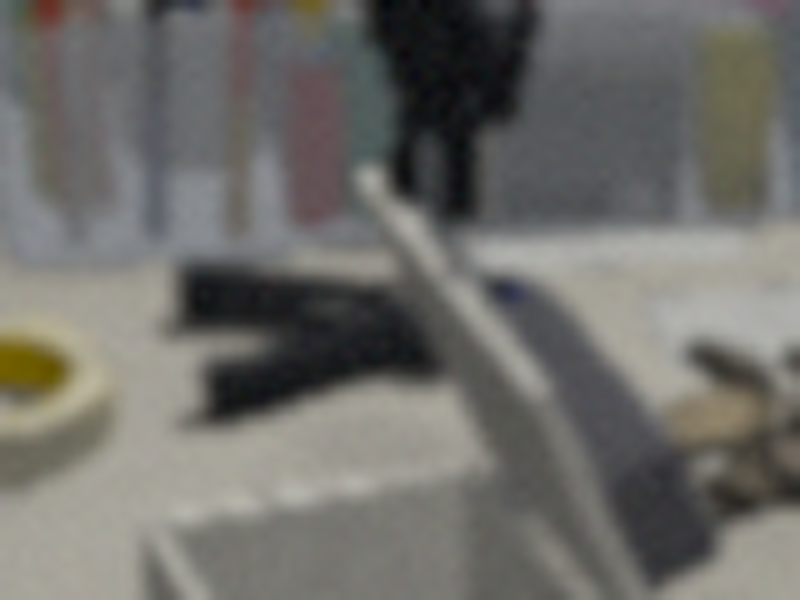

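Both views agree on about 67.6°: near lid corner at crop (548,386) in the scene, ball at wrist row ≈265. I need 4.6° more, which is about 13 mm along tool y and 3.6 mm up.

```bash
python3 -m jog '[{"tx":0,"ty":0.3,"tz":-0.1,"ax":0,"ay":0,"az":0},{"tx":0,"ty":0.6,"tz":-0.18,"ax":0,"ay":0,"az":0},{"tx":0,"ty":0.9,"tz":-0.26,"ax":0,"ay":0,"az":0},{"tx":0,"ty":1.15,"tz":-0.32,"ax":0,"ay":0,"az":0},{"tx":0,"ty":1.3,"tz":-0.36,"ax":0,"ay":0,"az":0}]' 0.1 40
python3 -m jog '[{"tx":0,"ty":0,"tz":0,"ax":0,"ay":0,"az":0},{"tx":0,"ty":0,"tz":0,"ax":0,"ay":0,"az":0},{"tx":0,"ty":0,"tz":0,"ax":0,"ay":0,"az":0},{"tx":0,"ty":0,"tz":0,"ax":0,"ay":0,"az":0},{"tx":0,"ty":0,"tz":0,"ax":0,"ay":0,"az":0}]' 0.1 40
python3 - <<'E'
from h import *
s=readout.get_state()
im=vision.camera('wrist');cv2.imwrite('pics/w16.png',im);crop(im,240,210,150,110,5,'pics/w16z.png')
go([.4486,.1553,.0807],[180,0,79.3])
for a in (70,71,72,73,74): print(a,proj('wrist',[lpt(np.radians(a),.17,0,.011)],s))
im=vision.camera('scene');cv2.imwrite('pics/s16.png',im);crop(im,275,125,80,60,10,'pics/s16z.png')
for a in (70,71,72,73,74): print(a,[((proj('scene',[lpt(np.radians(a),f,-.089,u)])[0]-[274.5,124.5])*10).round(0).tolist() for f,u in ((.130,.008),(.13,0),(.002,0))])
im=vision.camera('top');cv2.imwrite('pics/top16.png',im);crop(im,245,145,133,100,6,'pics/t16z.png')
E
```

```text
time: 13.25
ee_pos: [0.5811, 0.1298, 0.2369]
tool_rot: [180.0, -0.0, 79.3]
force: [1.0, 1.3, -6.5]
grip_width: 0.247
time: 13.75
ee_pos: [0.5807, 0.1298, 0.2368]
tool_rot: [-180.0, -0.0, 79.3]
force: [0.9, 3.6, -5.9]
grip_width: 0.25
t 13.8 pos [0.5807 0.1298 0.2368] rpy [-179.9986   -0.0337   79.2842] F [ 1.7084  3.5013 -6.3312] g 0.25350028577535544
shift cm [  0.04 -13.46  15.61] turn [-0.   -0.03 -0.02]
70 [[313.9298 251.8537]]
71 [[313.9281 259.3202]]
72 [[313.9268 266.7446]]
73 [[313.926 274.116]]
74 [[313.9256 281.4238]]
70 [[563.0, 381.0], [541.0, 392.0], [662.0, 690.0]]
71 [[569.0, 378.0], [547.0, 389.0], [662.0, 690.0]]
72 [[576.0, 375.0], [553.0, 386.0], [662.0, 690.0]]
73 [[582.0, 372.0], [560.0, 383.0], [662.0, 690.0]]
74 [[589.0, 370.0], [566.0, 380.0], [662.0, 690.0]]
```

View pics/w16z.png

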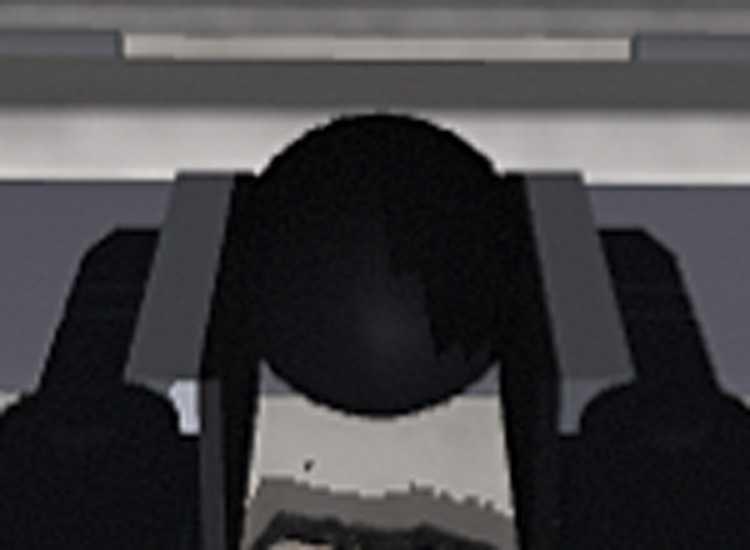

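View pics/s16z.png

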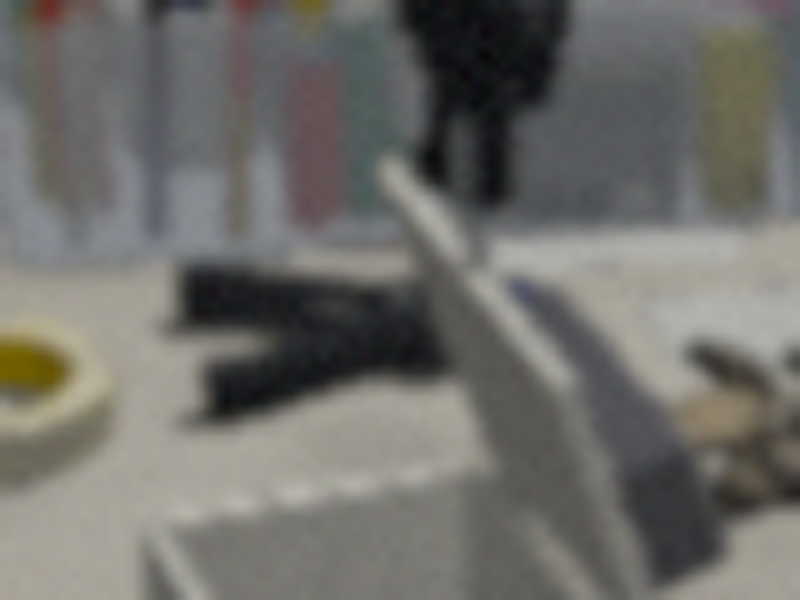

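View pics/t16z.png

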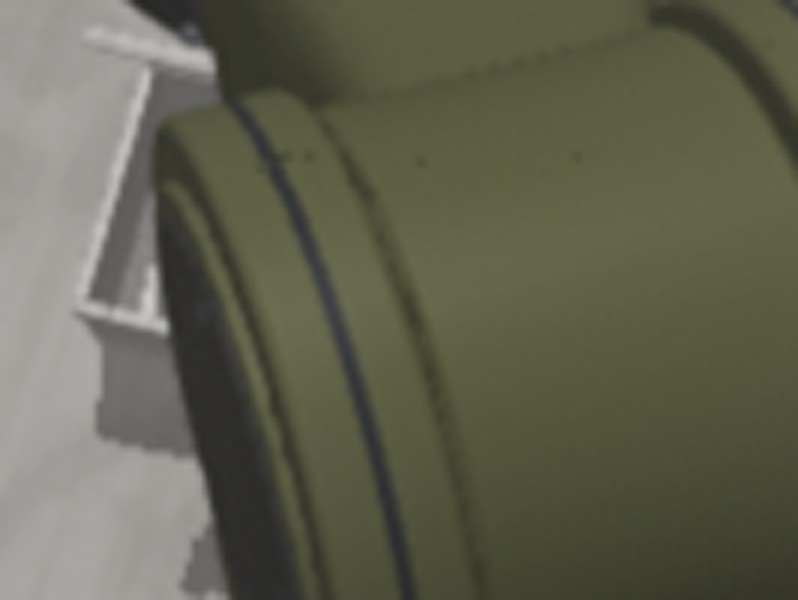

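Ball at wrist row 262.7 gives 71.5°, and the scene corner near (576,379) gives about 72°. A ~6 N radial pull remains because I'm a bit too high, so I'll lower 1.5 mm to relieve it and check that it's steady.

```bash

python3 -m jog '[{"tx":0,"ty":0.02,"tz":0.05,"ax":0,"ay":0,"az":0},{"tx":0,"ty":0.04,"tz":0.1,"ax":0,"ay":0,"az":0},{"tx":0,"ty":0.05,"tz":0.15,"ax":0,"ay":0,"az":0},{"tx":0,"ty":0.05,"tz":0.15,"ax":0,"ay":0,"az":0},{"tx":0,"ty":0.05,"tz":0.15,"ax":0,"ay":0,"az":0}]' 0.1 40
python3 -m jog '[{"tx":0,"ty":0,"tz":0,"ax":0,"ay":0,"az":0},{"tx":0,"ty":0,"tz":0,"ax":0,"ay":0,"az":0},{"tx":0,"ty":0,"tz":0,"ax":0,"ay":0,"az":0},{"tx":0,"ty":0,"tz":0,"ax":0,"ay":0,"az":0},{"tx":0,"ty":0,"tz":0,"ax":0,"ay":0,"az":0}]' 0.1 40
python3 - <<'E'
from h import *
s=readout.get_state()
im=vision.camera('wrist');cv2.imwrite('pics/w17.png',im)
go([.4486,.1553,.0807],[180,0,79.3])
for a in (70,71,72,73,74): print(a,proj('wrist',[lpt(np.radians(a),.17,0,.011)],s))
for a in (41,43,45,47): print(a,proj('wrist',[wpt(np.radians(a),0,.115,.004)],s),proj('scene',[wpt(np.radians(a),0,.115,.004)]))
im=vision.camera('scene');cv2.imwrite('pics/s17.png',im);crop(im,275,125,80,75,8,'pics/s17z.png')
E
```

```text
time: 14.4
ee_pos: [0.5814, 0.1297, 0.2367]
tool_rot: [179.9, -0.0, 79.3]
force: [-1.5, 3.3, 4.5]
grip_width: 0.249
time: 14.9
ee_pos: [0.5814, 0.1297, 0.2368]
tool_rot: [179.9, -0.0, 79.3]
force: [-2.4, 3.6, 4.6]
grip_width: 0.25
t 14.95 pos [0.5814 0.1297 0.2368] rpy [179.93    -0.044   79.2837] F [-2.927   2.8661  5.4442] g 0.2528085419404978
shift cm [  0.04 -13.54  15.59] turn [ 0.07 -0.04 -0.02]
70 [[313.8776 250.3126]]
71 [[313.8769 257.7893]]
72 [[313.8767 265.2241]]
73 [[313.8769 272.6059]]
74 [[313.8775 279.924 ]]
41 [[ 30.2936 160.9241]] [[331.7717 189.8764]]
43 [[ 31.1014 161.8428]] [[331.4513 188.6353]]
45 [[ 32.2091 162.7516]] [[331.1194 187.408 ]]
47 [[ 33.6258 163.6478]] [[330.7767 186.1964]]
```

View pics/w17.png

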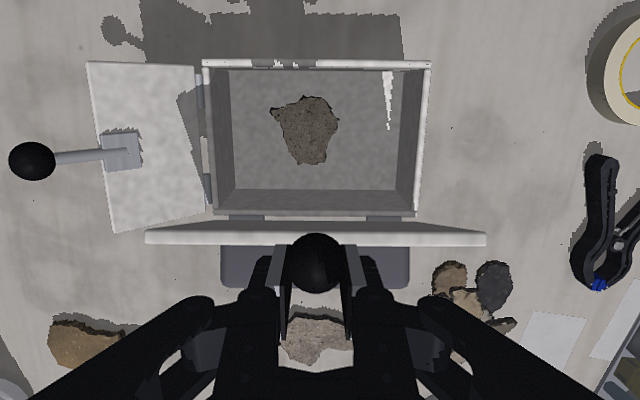

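View pics/s17z.png

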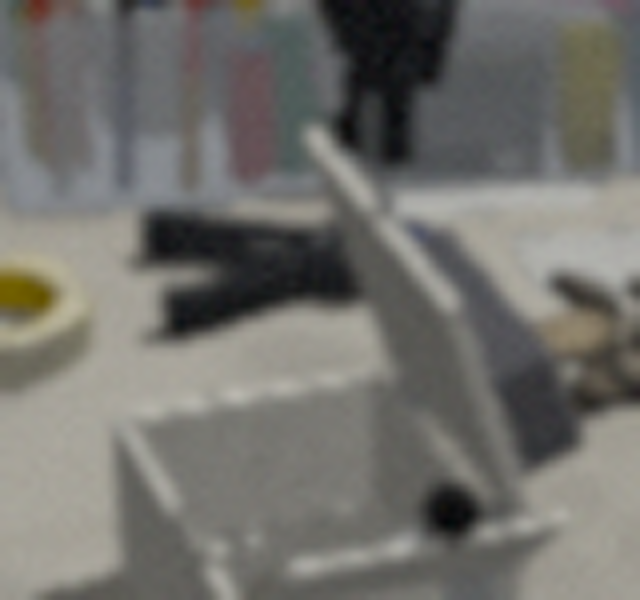

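Ball at row 262.5 gives 71.6°. Wing knob at wrist (32,160) and scene (331.0,188.1) gives about 44°. The radial force is now +5 N, so I'll back off half of it and hold.

```bash

python3 -m jog '[{"tx":-0.02,"ty":0.03,"tz":-0.03,"ax":0,"ay":0,"az":0},{"tx":-0.04,"ty":0.05,"tz":-0.06,"ax":0,"ay":0,"az":0},{"tx":-0.04,"ty":0.06,"tz":-0.07,"ax":0,"ay":0,"az":0},{"tx":-0.04,"ty":0.06,"tz":-0.07,"ax":0,"ay":0,"az":0},{"tx":-0.04,"ty":0.06,"tz":-0.07,"ax":0,"ay":0,"az":0}]' 0.1 40
for i in 1 2; do python3 -m jog '[{"tx":0,"ty":0,"tz":0,"ax":0,"ay":0,"az":0},{"tx":0,"ty":0,"tz":0,"ax":0,"ay":0,"az":0},{"tx":0,"ty":0,"tz":0,"ax":0,"ay":0,"az":0},{"tx":0,"ty":0,"tz":0,"ax":0,"ay":0,"az":0},{"tx":0,"ty":0,"tz":0,"ax":0,"ay":0,"az":0}]' 0.1 40;done
python3 - <<'E'
from h import *
s=readout.get_state()
im=vision.camera('wrist');cv2.imwrite('pics/w18.png',im);crop(im,240,210,150,110,5,'pics/w18z.png')
for a in (70,71,72,73): print(a,proj('wrist',[lpt(np.radians(a),.17,0,.011)],s))
im=vision.camera('scene');cv2.imwrite('pics/s18.png',im)
E
```

```text
time: 15.5
ee_pos: [0.582, 0.1296, 0.2367]
tool_rot: [180.0, -0.1, 79.3]
force: [-1.6, 5.0, 5.7]
grip_width: 0.251
time: 16.0
ee_pos: [0.582, 0.1296, 0.2367]
tool_rot: [180.0, -0.1, 79.3]
force: [-1.6, 4.4, 6.7]
grip_width: 0.251
time: 16.5
ee_pos: [0.582, 0.1296, 0.2367]
tool_rot: [180.0, -0.1, 79.3]
force: [-1.3, 3.5, 5.7]
grip_width: 0.254
70 [[313.8991 249.1494]]
71 [[313.8916 256.6416]]
72 [[313.8845 264.0925]]
73 [[313.8778 271.491 ]]
```

View pics/w18z.png

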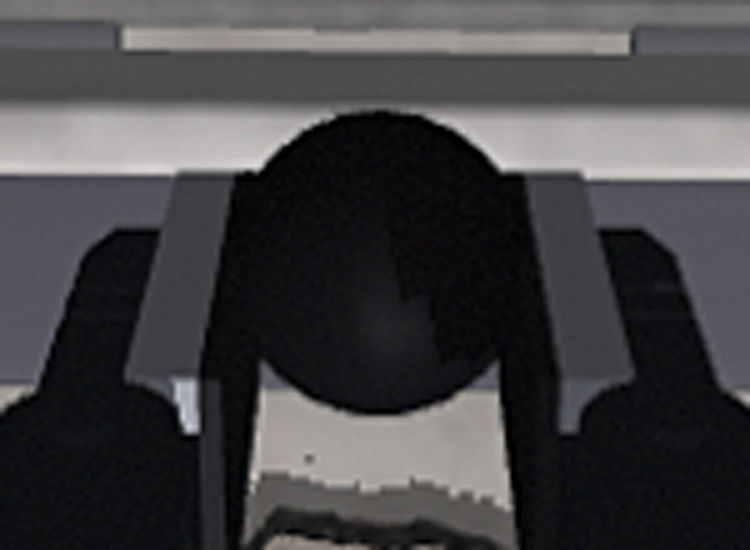

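View pics/s18.png

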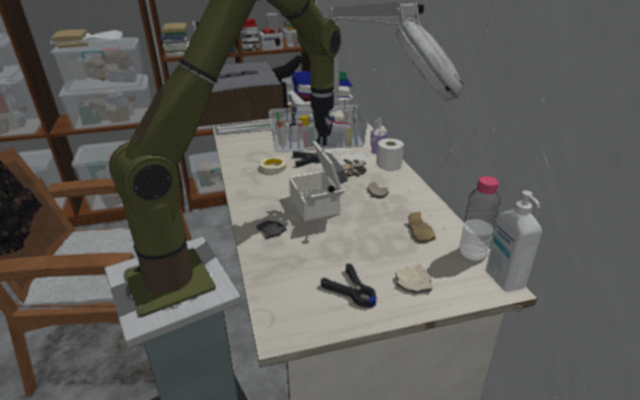

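The lid is steady: ball at row 262 gives 71.7° (1.25 rad), and the TCP hasn't moved over the last 1.5 s. The bystanders are where they lay. Handing in.

```bash
python3 -c "
from workcell import arm; print(arm.finish_job())"
```

```text
the job is handed in; nothing more can be done
None
```

The photo box is set up as asked. I folded the wing up by its knob and let go, then swung the lid up by its knob to the balance point. The gripper still pinches the knob there, with about 40 N. I handed the job in at about 16.6 s.

- **Wing:** it stands at about 44°. The camera checks after release ranged from 43.3° to about 44°, while the arm's own motion gave 45.3°. They disagree by up to 2°; I judged that close enough and did not correct it.
- **Lid:** about 71.7° (1.25 rad) from the wrist picture against a target of 1.26 rad. An earlier scene picture at nearly the same pose gave 71–72°. The arm's position did not change over the last 1.5 s.
- **Grip:** the ball crept roughly 5 mm within the pads during the swing but is still held. A steady force of about 6–7 N remains on the tool. My last small move was meant to relieve it but did not.
- **Other things on the desk:** in the last scene picture they all lie where they were.

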